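# Unstack the box kit and lay its parts out for fitting

## Robot

A 7-joint arm with a two-finger parallel gripper is mounted at the origin on the work surface. World frame = base frame: x ahead of the robot, y to its left, z up, the work surface at z = 0. Lengths are in m, angles in rad, forces in N, time in s.
With the tool pointing down it reaches from about 0.4 to 0.85 m from the base axis. Payload 10.4 kg.
Tool frame: the origin (TCP) lies between the finger pads; the fingertips stand 8 mm ahead of it and the grasp point (between the pads) lies 11 mm behind it; z points along the fingers, x is the direction in which the jaws open and shut, and the axes are right-handed (so a half turn about z gives the same grasp; the last joint's range is limited). The gripper opens to 87 mm and grips with 3 to 60 N. Pads are 19 mm wide; open, the fingers measure 117 mm over their backs; the gripper's body (75 mm by 190 mm) begins 51 mm behind the grasp point.
Start: joints at [1.097, 0.332, -0.065, 1.46, 0.022, 1.35, -0.088], TCP at [0.272, -0.563, 0.231] pointing down, gripper open.
Joint ranges: [-2.6, 2.6], [-0.5, 2.12], [-1.47, 1.34], [0.16, 2.42], [-1.27, 4.41], [0.06, 2.06], [-2.6, 2.6]. Speed limits (rad/s): [2.22, 2.22, 2.79, 2.79, 3.14, 3.14, 3.14].

## Interface

Orientations are given as a unit quaternion [x, y, z, w].
In Python, from bench import r, viewer gives the robot as it stands.
- The arm moves only by the tool apply_moves, never from a script. Its argument "increments" is a list of rows, each an object with "grip": the closure in counts, from 0 (fully open) to 255 (shut); "xyz": the shift along the tool's x, y, z in mm, a list of three; "rotation": the turn, a rotation vector about the tool's x, y, z in degrees, a list of three. A call has 1 to 5 rows; each row is the pose to reach, as a shift and turn from the pose measured when the call began, along the tool's axes at that moment; what a row does not reach only later rows make up. A row lasts 1/8 s, in which the tool goes at most 62.5 mm and 10.7 degrees, less where a joint would pass 70% of its speed; a pose out of reach is approached as far as the arm can. A call with a gripper value outside its range is refused whole. The fingers move at their own pace and stop on an object; "squeeze" is the grip in N (left out, the last holds). Time passes only in rows, so rows that repeat a pose let the fingers close. It gives the time, the measured TCP pose, the force and the opening at its end, in the units of the state.
- r.read_state(): the state, without advancing time (a new reading comes with each control period).
- viewer.camera(name): name is "scene" or "top" or "wrist"; returns a dict with "img" (400x640x3 uint8, blue, green, red), "range_z" (400x640 float32, m along the optical axis (not along the pixel's ray), 0 where there is no reading), "vertical_fov" (degrees; the focal length in pixels is half the picture's height over the tangent of half this angle, whatever the lens; pixels are square), "cx", "cy" (the principal point, pixels), "rvec" (rotation vector, rad) and "tvec" (3), from world to camera coordinates, as OpenCV has them. Camera axes: x right, y down, z forward; pixel columns grow to the right and rows downward; lengths in m; the calibration is good to about 2 mm. The wrist camera is an equidistant fisheye: a pixel r from the principal point sees the ray r / f radians off the axis. A picture is of the moment at which its call begins.
- r.close_job(): hands the job in, once; it reports no verdict.
The state is a dict: "time": time; "joint_positions": joint angles; "joint_vel": joint speeds; "joint_torque": joint torques, N m; "ee_pos": TCP position; "eef_rot": TCP orientation; "ft_force": force on the tool from outside, world axes, zero at the start; "torque": the same for the moment, N m; "width": finger opening in m.
Only numpy, scipy, OpenCV 4.12 (cv2) and the standard library are available. Lean on these libraries where they do the work, as an engineer would, in place of code of your own. Each camera call takes 0.05 s, during which the arm holds its last target.

## Task

Take the stacked box kit apart from the top down and lay each part, let go, in the middle of its own place: the brass pin block upright with its pins up on the round cork coaster, then the white acrylic template flat on the square stone slab with its edges parallel to the slab's, then the birch board lengthways across the two bars of the aluminium rack, and last the walnut box blank flat in the plywood cradle, lengthways between its two end cleats. Leave the caliper and the clamped boards where they are.

Things in the scene. Friction and masses are not known exactly. Their poses are not given: they have to be found in the camera images.
- pins_mid (a point): Brass hinge pin block, top of the stack: a block 42 x 24 x 24 mm (x, y, z) with two upright pins, 7 mm thick and 12 mm high, standing on its top at x = -12 and +12 mm. About 0.19 kg. The point is the centre of the block without its pins, 12 mm above its underside; z up. At the start it stands on the template, turned by up to 17 degrees to it.
- template_mid (a point): White acrylic template square: a plain square plate 58 x 58 x 12 mm with four small dark dots at its corners, about 45 g. The point is its centre, 6 mm above its underside; x and y along its edges. At the start it lies on the birch board (50 mm wide, so it overhangs the board's long sides by some 4 mm), under the brass block.
- board_mid (a point): Birch board, pale wood, 96 x 50 x 20 mm (x, y, z), about 65 g. The point is its centre, 10 mm above its underside. At the start it lies on the walnut blank, roughly along it, under the template.
- blank_mid (a point): Walnut box blank, a solid dark wood block 120 x 66 x 34 mm (x, y, z), about 0.18 kg, bottom of the stack, lying on the bench. The point is its centre, 17 mm above its underside.
- coaster: Place of the brass pin block: round flat cork coaster, 84 mm across, 8 mm high, without a rim, fixed to the bench. Origin: centre of its underside, on the bench.
- slab: Place of the template: square flat slab of polished stone, 96 x 96 x 16 mm, fixed. Origin: centre of its underside; x and y along its edges.
- rack: Place of the birch board: aluminium rack, fixed: a base plate 110 x 90 x 4 mm with two parallel bars 14 mm wide and 90 mm long running along y at x = -30 and +30 mm, their tops 18 mm above the bench. The board rests on both bars with its length along the rack's x. Origin: centre of its underside.
- cradle: Place of the walnut blank: plywood cradle, fixed: a board 174 x 90 x 8 mm (x, y, z) with a raised wooden cleat, 12 mm thick and standing 12 mm above the board, across each x end; 150 mm clear between the cleats, long sides open. The blank lies flat on the board with its length along the cradle's x. Origin: centre of its underside.
- caliper: Bystander, to be left alone: grey plastic digital caliper lying on the bench, 200 mm long along its y, 12 mm high, with its long jaws to +x (50 mm) and short jaw to -x. Origin: middle of its beam, on the bench.
- clamp: Bystander, to be left alone: two birch boards standing on edge, 150 mm along its x, 30 mm thick together, 60 mm high, gripped by an aluminium cam clamp whose bar lies over them along y (from y = -55 to +125 mm), 72 mm high in all. Origin: on the bench under the middle of the boards. The bench also bears a round wax tin and a grey sanding block (each under 25 mm high) between the places, and other tools and equipment along its far edge and sides.
Things that resemble listed ones, but are neither listed nor needed, are in the scene too. There is more than one size of the part that bears template_mid; the job needs the largest.

How it is judged:
On the way, in this order (a step that is already met when the one before it is completed fails the run):
1. the brass pin block stands on the round cork coaster, let go (horizontal distance between pins_mid and coaster below 0.015 m and z of pins_mid in the frame of coaster between 0.016 and 0.024 m and angle between pins_mid's own z axis and vertical below 0.1 rad and contact force between pins and the fingers below 0.3 N and linear speed of pins below 0.03 m/s), for 0.2 s.
2. the acrylic template lies on the stone slab, let go (horizontal distance between template_mid and slab below 0.015 m and z of template_mid in the frame of slab between 0.018 and 0.026 m and angle between template_mid's own z axis and vertical below 0.1 rad and (angle between the x axis of template_mid and the x axis of slab, either way round below 0.2 rad or angle between the x axis of template_mid and the y axis of slab, either way round below 0.2 rad) and contact force between template and the fingers below 0.3 N and linear speed of template below 0.03 m/s), for 0.2 s.
3. the birch board lies across the rack's two bars, let go (horizontal distance between board_mid and rack below 0.015 m and z of board_mid in the frame of rack between 0.024 and 0.032 m and angle between board_mid's own z axis and vertical below 0.1 rad and angle between the x axis of board_mid and the x axis of rack, either way round below 0.2 rad and contact force between board and the fingers below 0.3 N and linear speed of board below 0.03 m/s), for 0.2 s.
4. the walnut blank lies in the cradle between its cleats, let go (horizontal distance between blank_mid and cradle below 0.015 m and z of blank_mid in the frame of cradle between 0.021 and 0.029 m and angle between blank_mid's own z axis and vertical below 0.1 rad and angle between the x axis of blank_mid and the x axis of cradle, either way round below 0.2 rad and contact force between blank and the fingers below 0.3 N and linear speed of blank below 0.03 m/s), for 0.2 s.
At the end, for the whole second after the job is handed in: Each part rests level (0.1 rad), released and still, on its own place, centres within 15 mm; board and blank lie along their places' x axis and the template's edges along the slab's, within 0.2 rad. Placed in the order pin block, template, board, blank (all of step 1 and all of step 2 and all of step 3 and all of step 4); the robot touches nothing.
It fails at once if the caliper is disturbed (moved more than 15 mm) (distance of caliper from where it was at the start of the episode above 0.015 m).
It fails at once if the clamped pair of boards is disturbed (moved more than 15 mm) (distance of clamp from where it was at the start of the episode above 0.015 m).
It also fails if it takes over 109 s, if anything falls off the work surface, if the arm or the gripper's body presses on something with over 40 N, if the wrist force passes 120 N, or if a joint passes its speed limit or range.

## Working session

There is one attempt and no reset: what is moved stays moved. The work goes in short steps, Python scripts to look and compute and a tool call to move; the robot and the scene stay as the last step left them, time stands still between calls to the robot, and variables do not carry over. Pictures are saved under pics/ and viewed, and the job is handed in when it is done.

Besides the shell and the picture viewer there is one more tool, called as name(argument=value, ...), one argument or row to a line, values as JSON. apply_moves: Moves the arm, as the interface text tells. Its arguments: {"type":"object","properties":{"increments":{"type":"array","items":{"type":"object","properties":{"grip":{"type":"number"},"xyz":{"type":"array","items":{"type":"number"}},"rotation":{"type":"array","items":{"type":"number"}}}}},"squeeze":{"type":"number"}},"required":["increments"]}

```bash
ls -la; mkdir -p pics; python3 - <<'E'
from bench import r, viewer
import cv2
s=r.read_state(); print(s)
for n in ("scene","top","wrist"):
    c=viewer.camera(n); cv2.imwrite(f"pics/{n}0.png",c["img"])
    print(n,c["vertical_fov"],c["cx"],c["cy"],c["rvec"],c["tvec"],c["range_z"].min(),c["range_z"].max())
E
```

```text
total 12
drwxr-xr-x  3 agent agent 4096 Dec  6 00:33 .
drwxr-xr-x 23 root  root  4096 Dec  6 00:33 ..
drwxr-xr-x  2 agent agent 4096 Dec  6 00:33 pics
{'time': 0.0, 'joint_positions': array([ 1.09736896,  0.33285379, -0.06470636,  1.46091976,  0.02160262,
        1.34985805, -0.08849813]), 'joint_vel': array([-1.00349365e-03, -5.88143942e-04, -1.10426996e-04,  2.04564006e-03,
       -1.78785862e-03, -2.34452394e-05, -6.54378499e-04]), 'joint_torque': array([ 2.13512940e-04, -6.23252964e+01,  2.48328916e-02, -3.89894557e+01,
       -6.13893592e-02,  3.97649815e-02,  1.09427294e-04]), 'ee_pos': array([ 0.27216475, -0.56223734,  0.22977551]), 'eef_rot': array([ 8.47270864e-01, -5.31160645e-01, -5.84659014e-04, -3.30634462e-04]), 'ft_force': array([0.07698867, 0.04304241, 1.12998639]), 'torque': array([ 0.04350779,  0.00574411, -0.09221539]), 'width': 0.08717844138570441}
scene 53.022876018689004 322.17912984487486 198.577904422789 [ 1.8270269   1.87395161 -0.64329432] [ 0.01647089 -0.42490524  1.37931651] 0.0 3.0298142
top 43.66871058161254 321.8644127923727 201.42978427109222 [ 2.16905469 -2.11042909  0.15570415] [-0.00559194  0.60112571  1.1796275 ] 0.0 2.1862214
wrist 65.70646984690485 318.7913471489319 201.11094285232852 [-2.45888754  1.54120651  0.21490471] [-0.62593498 -0.03391689  0.39062167] 0.0 1.3280189
```

View pics/scene0.png

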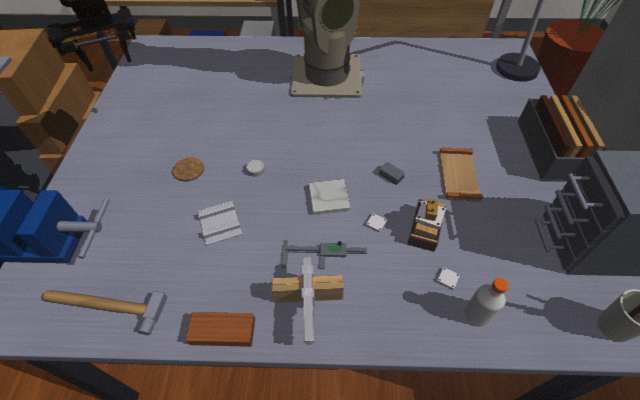

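View pics/top0.png

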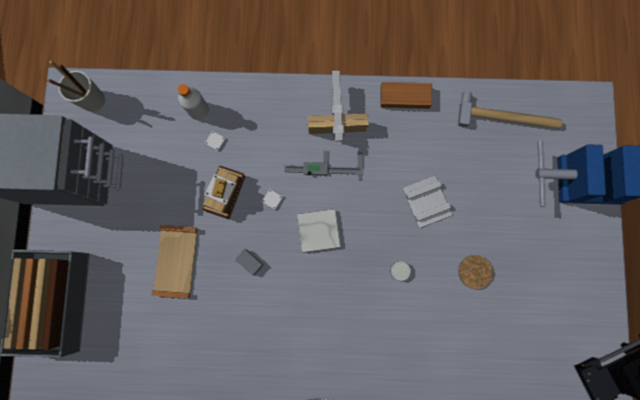

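View pics/wrist0.png

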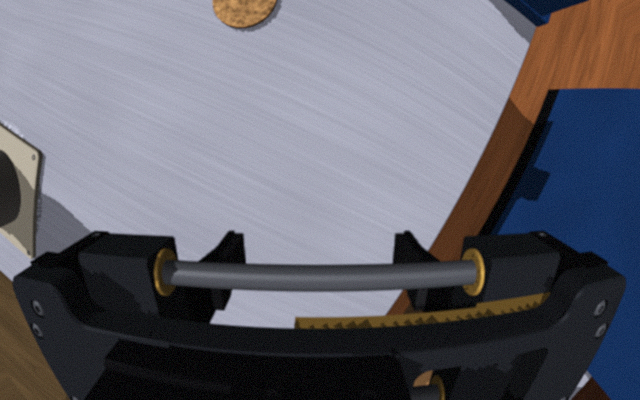

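The top view shows the stack at (223,190), the coaster at (476,272), the slab at (319,231), the rack at (428,201) and the cradle at (176,262). The caliper is at (325,168) and the clamp at (337,123). Two small white decoy plates lie at (215,142) and (273,200). Next I'll measure all of these with depth and colour.

```bash
cat > h.py <<'E'
from bench import r, viewer
import cv2, numpy as np
from scipy.spatial.transform import Rotation as R
def cam(n, save=None):
    c=viewer.camera(n)
    if save: cv2.imwrite(f"pics/{save}.png",c["img"])
    c["R"]=cv2.Rodrigues(np.array(c["rvec"],float))[0]; c["t"]=np.array(c["tvec"],float)
    c["f"]=200/np.tan(np.radians(c["vertical_fov"])/2); c["n"]=n
    c["C"]=-c["R"].T@c["t"]; return c
def dirs(c,u,v):
    x=(np.asarray(u,float)-c["cx"])/c["f"]; y=(np.asarray(v,float)-c["cy"])/c["f"]
    if c["n"]=="wrist":
        th=np.hypot(x,y); k=np.where(th>1e-9,np.sin(th)/np.maximum(th,1e-9),1)
        d=np.stack([x*k,y*k,np.cos(th)],-1)
    else: d=np.stack([x,y,np.ones_like(x)],-1)
    return d
def plane(c,u,v,z):
    d=dirs(c,u,v)@c["R"]; s=(z-c["C"][2])/d[...,2]
    return c["C"]+d*s[...,None]
def cloud(c):
    v,u=np.mgrid[0:400,0:640]; d=dirs(c,u,v); d=d/d[...,2:3]
    P=(d*c["range_z"][...,None]-c["t"])@c["R"]; P[c["range_z"]<=0]=np.nan; return P
def proj(c,X):
    p=c["R"]@np.asarray(X,float)+c["t"]; return c["f"]*p[:2]/p[2]+[c["cx"],c["cy"]]
def rect(pts):
    (a,b),(w,h),_=cv2.minAreaRect(pts.astype(np.float32)); 
    bx=cv2.boxPoints(cv2.minAreaRect(pts.astype(np.float32)))
    e=bx[1]-bx[0]; e2=bx[2]-bx[1]
    L=e if np.hypot(*e)>np.hypot(*e2) else e2
    return np.array([a,b]),sorted([np.hypot(*e),np.hypot(*e2)]),np.degrees(np.arctan2(L[1],L[0]))
E
python3 - <<'E'
from h import *
c=cam("top"); P=cloud(c); print(c["C"],c["f"])
cv2.imwrite("pics/topzoom.png",cv2.resize(c["img"][120:310,140:300],None,fx=3.15,fy=3.15,interpolation=cv2.INTER_CUBIC))
cv2.imwrite("pics/topzoom2.png",cv2.resize(c["img"][60:300,280:510],None,fx=2.5,fy=2.5,interpolation=cv2.INTER_CUBIC))
for u,v in [(350,300),(550,250),(120,240),(476,272),(319,231),(428,205),(176,262),(400,272)]:
    print(u,v,np.round(np.nanmedian(P[v-2:v+3,u-2:u+3].reshape(-1,3),0),4))
# components above bench
z=P[...,2]; m=((z>0.004)&(z<0.13)).astype(np.uint8); m=cv2.morphologyEx(m,cv2.MORPH_OPEN,np.ones((3,3)))
n,l,st,ce=cv2.connectedComponentsWithStats(m)
for i in range(1,n):
    if st[i,4]<80: continue
    q=P[l==i]; print(i,np.round(ce[i]),st[i,4],"zmax %.4f med %.4f"%(np.percentile(q[:,2],98),np.median(q[:,2])),*[np.round(k,4) for k in rect(q[:,:2])])
E
```

```text
[4.16476068e-01 9.25383751e-04 1.25676221e+00] 499.16742825114244
350 300 [ 0.3635 -0.0651 -0.001 ]
550 250 [ 0.5005 -0.5636 -0.0007]
120 240 [4.958e-01 5.169e-01 4.000e-04]
476 272 [ 0.4405 -0.3754  0.0073]
319 231 [0.5309 0.0162 0.0157]
428 205 [ 0.6054 -0.2579  0.0034]
176 262 [0.4447 0.3696 0.0079]
400 272 [ 0.4352 -0.1852  0.0188]
1 [81. 92.] 1205 zmax 0.1195 med 0.0712 [0.8598 0.6207] [0.0779 0.0782] -52.7834
2 [337. 117.] 1492 zmax 0.0754 med 0.0610 [ 0.828  -0.0336] [0.1421 0.1585] -27.5915
3 [405.  95.] 1301 zmax 0.0345 med 0.0293 [ 0.8898 -0.1972] [0.0632 0.1305] 89.0652
4 [194. 104.] 607 zmax 0.1239 med 0.0904 [0.836  0.3389] [0.0462 0.0548] -63.7532
5 [500. 115.] 1286 zmax 0.0291 med 0.0228 [ 0.8413 -0.4667] [0.0904 0.2605] 81.2207
6 [214. 141.] 204 zmax 0.0133 med 0.0080 [0.759  0.2927] [0.0398 0.0406] -29.5014
7 [ 86. 183.] 1770 zmax 0.1243 med 0.0662 [0.6205 0.6212] [0.1523 0.2744] -46.8044
8 [587. 177.] 3374 zmax 0.1288 med 0.0788 [ 0.6815 -0.6266] [0.1284 0.246 ] 83.8631
10 [ 94. 162.] 148 zmax 0.1200 med 0.1057 [0.6722 0.5521] [0.0052 0.0636] -1.5783
14 [314. 168.] 
[... 285 characters left out ...]
73 -0.5172] [0.0141 0.0537] 1.5987
24 [272. 198.] 194 zmax 0.0131 med 0.0076 [0.6111 0.1391] [0.0388 0.0406] 62.9729
25 [432. 211.] 232 zmax 0.0224 med 0.0176 [ 0.5888 -0.2652] [0.0186 0.0906] -67.6619
26 [318. 230.] 1473 zmax 0.0209 med 0.0157 [0.5331 0.019 ] [0.0961 0.0964] 9.2214
27 [174. 261.] 2410 zmax 0.0226 med 0.0086 [0.4473 0.3741] [0.0915 0.1743] -2.4086
28 [ 44. 304.] 8026 zmax 0.1193 med 0.0982 [0.3376 0.6615] [0.1463 0.2482] -0.121
29 [248. 262.] 369 zmax 0.0267 med 0.0217 [0.4498 0.1887] [0.0385 0.0607] 48.3184
30 [475. 272.] 738 zmax 0.0127 med 0.0077 [ 0.4421 -0.373 ] [0.081  0.0821] -67.3118
31 [400. 271.] 312 zmax 0.0230 med 0.0183 [ 0.4389 -0.185 ] [0.0463 0.0465] -88.3678
```

View pics/topzoom.png

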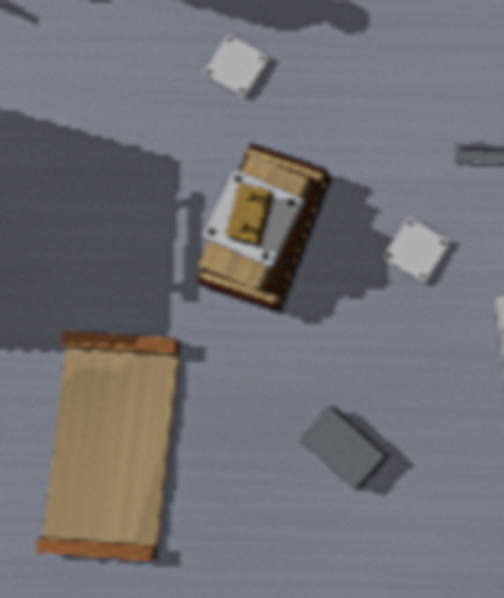

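View pics/topzoom2.png

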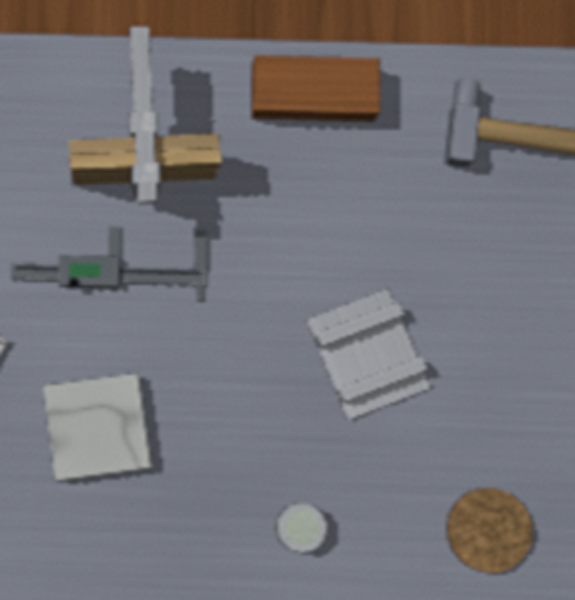

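```bash
python3 - <<'E'
from h import *
s=r.read_state(); Rt=R.from_quat(s["eef_rot"]).as_matrix(); print("toolx",Rt[:,0],"z",Rt[:,2])
for n in ("top","scene"):
    c=cam(n);P=cloud(c); z=P[...,2]
    near=lambda x,y,d:(np.hypot(P[...,0]-x,P[...,1]-y)<d)
    def rep(name,m,k=3):
        m=m.astype(np.uint8); m=cv2.morphologyEx(m,cv2.MORPH_CLOSE,np.ones((3,3)))
        nn,l,st,ce=cv2.connectedComponentsWithStats(m)
        if nn<2: print(n,name,"none");return
        for i in sorted(range(1,nn),key=lambda i:-st[i,4])[:k]:
            if st[i,4]<15: continue
            q=P[l==i]; q=q[~np.isnan(q[:,0])]; print(n,name,st[i,4],"zmed %.4f"%np.median(q[:,2]),*[np.round(a,4) for a in rect(q[:,:2])])
    hsv=cv2.cvtColor(c["img"],cv2.COLOR_BGR2HSV)
    S=near(.6247,.2667,.09)
    rep("pins",S&(z>.084)&(z<.094))
    rep("tmpl+pins",S&(z>.060))
    rep("board+",S&(z>.047)); rep("blank+",S&(z>.028))
    rep("bars",near(.615,-.255,.08)&(z>.012),2)
    rep("rackall",near(.615,-.255,.08)&(z>.0025),1)
    rep("slab",near(.533,.019,.08)&(z>.010),1)
    rep("coaster",near(.442,-.373,.06)&(z>.004),1)
    rep("cradle",near(.447,.374,.12)&(z>.004),1); rep("cleats",near(.447,.374,.12)&(z>.014),2)
    cz=near(.442,-.373,.06)&(hsv[...,1]>90); rep("coastercol",cz,1)
E
```

```text
toolx [ 4.35678094e-01 -9.00102193e-01 -8.00150845e-04] z [-3.98609824e-04  6.96015434e-04 -9.99999678e-01]
top pins 188 zmed 0.0901 [0.6223 0.2589] [0.0251 0.0422] -11.2386
top tmpl+pins 579 zmed 0.0677 [0.6226 0.2602] [0.058  0.0593] 67.0196
top board+ 906 zmed 0.0649 [0.6233 0.266 ] [0.0705 0.097 ] -23.8331
top blank+ 1344 zmed 0.0554 [0.6239 0.2642] [0.0783 0.1209] -18.399
top bars 205 zmed 0.0175 [ 0.588  -0.2661] [0.014 0.091] -67.4271
top bars 203 zmed 0.0179 [ 0.6432 -0.2424] [0.0143 0.0907] -67.5815
top rackall 1899 zmed 0.0041 [ 0.6097 -0.2431] [0.1292 0.1536] 22.1713
top slab 1479 zmed 0.0158 [0.533  0.0191] [0.096  0.0961] 9.2045
top coaster 971 zmed 0.0075 [ 0.445  -0.3739] [0.089  0.0953] -74.7578
top cradle 2708 zmed 0.0084 [0.4495 0.3763] [0.1061 0.1922] -6.2161
top cleats 191 zmed 0.0195 [0.3664 0.3775] [0.0122 0.0898] 87.4996
top cleats 189 zmed 0.0199 [0.5256 0.3713] [0.0172 0.0936] 88.0757
top coastercol 857 zmed 0.0077 [ 0.4412 -0.3734] [0.0793 0.0806] 83.4159
scene pins 159 zmed 0.0891 [0.6227 0.2558] [0.0244 0.0445] -11.9187
scene tmpl+pins 576 zmed 0.0666 [0.618 0.259] [0.058  0.0712] -22.6187
scene board+ 822 zmed 0.0652 [0.6214 0.2576] [0.0581 0.0997] -22.3188
scene blank+ 1213 zmed 0.0558 [0.6228 0.2562] [0.0662 0.1217] -17.7088
scene bars 229 zmed 0.0171 [ 0.6438 -0.2458] [0.0178 0.0888] -67.5634
scene bars 213 zmed 0.0169 [ 0.5883 -0.2687] [0.0183 0.0894] -68.0706
scene rackall 1337 zmed 0.0049 [ 0.6176 -0.2547] [0.0996 0.134 ] 26.5207
scene slab 1113 zmed 0.0153 [0.533  0.0158] [0.0962 0.0988] 9.7606
scene coaster 554 zmed 0.0074 [ 0.4422 -0.376 ] [0.0827 0.0844] 51.6667
scene cradle 1748 zmed 0.0077 [0.447  0.3724] [0.0945 0.1784] -2.702
scene cleats 188 zmed 0.0182 [0.5278 0.3667] [0.0159 0.0902] 87.7622
scene cleats 133 zmed 0.0183 [0.3661 0.3741] [0.0173 0.0877] 85.8035
scene coastercol 533 zmed 0.0074 [ 0.4432 -0.3761] [0.0805 0.0823] 46.1453
```

```bash
cat >> h.py <<'E'
def go(x,y,z,yaw):
    s=r.read_state(); p=s["ee_pos"]; Rt=R.from_quat(s["eef_rot"])
    a=np.radians(yaw); X=np.array([np.cos(a),np.sin(a),0]); Z=np.array([0,0,-1.]); G=R.from_matrix(np.stack([X,np.cross(Z,X),Z],1))
    sh=Rt.inv().apply(np.array([x,y,z])-p)*1e3; rv=(Rt.inv()*G).as_rotvec(degrees=True)
    tx=Rt.as_matrix()[:,0]
    print("t %.2f pos %s yaw %.1f width %.4f F %s q %s"%(s["time"],np.round(p,4),np.degrees(np.arctan2(tx[1],tx[0])),s["width"],np.round(s["ft_force"],1),np.round(s["joint_positions"],2)))
    print("  shift",np.round(sh,1),"rot",np.round(rv,1))
E
python3 -c "
from h import *
go(.6225,.2575,.22,78.5)"
```

```text
t 0.30 pos [ 0.2723 -0.5624  0.2303] yaw -64.2 width 0.0875 F [0.1 0.1 0.5] q [ 1.1   0.33 -0.06  1.46  0.02  1.35 -0.09]
  shift [-585.4 -672.5   10.6] rot [  -0.     0.  -142.7]
```

apply_moves(
  increments=[
    {"grip":0,"xyz":[-585,-672,10],"rotation":[0,0,-142]},
    {"grip":0,"xyz":[-585,-672,10],"rotation":[0,0,-142]},
    {"grip":0,"xyz":[-585,-672,10],"rotation":[0,0,-142]},
    {"grip":0,"xyz":[-585,-672,10],"rotation":[0,0,-142]},
    {"grip":0,"xyz":[-585,-672,10],"rotation":[0,0,-142]},
  ],
)

```text
time: 0.92
ee_pos: [0.3955, -0.2733, 0.2273]
eef_rot: [0.996, -0.088, 0.0, 0.0]
ft_force: [0.9, -0.2, 0.4]
width: 0.0869
```

```bash
python3 -c "
from h import *
go(.6225,.2575,.22,78.5)"
```

```text
t 0.93 pos [ 0.3955 -0.2733  0.2273] yaw -10.1 width 0.0869 F [ 0.9 -0.2  0.4] q [ 0.87  0.04 -0.37  1.82  0.01  1.29  0.32]
  shift [ 130.3 -562.4    7.1] rot [  0.   -0.  -88.6]
```

apply_moves(
  increments=[
    {"grip":0,"xyz":[130,-562,7],"rotation":[0,0,-88.6]},
    {"grip":0,"xyz":[130,-562,7],"rotation":[0,0,-88.6]},
    {"grip":0,"xyz":[130,-562,7],"rotation":[0,0,-88.6]},
    {"grip":0,"xyz":[130,-562,7],"rotation":[0,0,-88.6]},
    {"grip":0,"xyz":[130,-562,7],"rotation":[0,0,-88.6]},
  ],
)

```text
time: 1.55
ee_pos: [0.5182, 0.0139, 0.2236]
eef_rot: [0.929, 0.371, 0.0, 0.001]
ft_force: [1.7, -1.0, 0.8]
width: 0.0868
```

```bash
python3 -c "
from h import *
go(.6225,.2575,.22,78.5)"
```

```text
t 1.55 pos [0.5182 0.0139 0.2236] yaw 43.6 width 0.0868 F [ 1.7 -1.   0.8] q [ 0.52  0.16 -0.69  1.72  0.11  1.3   0.57]
  shift [ 243.5 -104.5    3.5] rot [  0.1   0.  -34.9]
```

apply_moves(
  increments=[
    {"grip":0,"xyz":[243.5,-104.5,3.5],"rotation":[0,0,-34.9]},
    {"grip":0,"xyz":[243.5,-104.5,3.5],"rotation":[0,0,-34.9]},
    {"grip":0,"xyz":[243.5,-104.5,3.5],"rotation":[0,0,-34.9]},
    {"grip":0,"xyz":[243.5,-104.5,3.5],"rotation":[0,0,-34.9]},
    {"grip":0,"xyz":[243.5,-104.5,3.5],"rotation":[0,0,-34.9]},
  ],
)

```text
time: 2.17
ee_pos: [0.6219, 0.262, 0.2189]
eef_rot: [0.773, 0.635, 0.0, -0.001]
ft_force: [-1.1, -0.3, -0.3]
width: 0.087
```

```bash
python3 -c "
from h import *
go(.6225,.2575,.22,78.5)
c=cam('wrist','w1'); P=cloud(c); print(c['C'])
z=P[...,2]; N=np.hypot(P[...,0]-.6225,P[...,1]-.258)<.1
for lo,hi in((.084,.096),(.060,.074),(.047,.062),(.028,.042)):
    m=N&(z>lo)&(z<hi); q=P[m]; print(lo,m.sum(),np.median(q[:,2]) if len(q) else 0,*(rect(q[:,:2]) if len(q)>5 else ()))
cam('scene','s1')
"
```

```text
t 2.17 pos [0.6219 0.262  0.2189] yaw 78.8 width 0.0870 F [-1.1 -0.3 -0.3] q [ 0.06  0.57 -0.8   1.29  0.4   1.44  0.67]
  shift [-4.3  1.5 -1.1] rot [-0.1 -0.1  0.3]
[0.54933465 0.27437574 0.37336795]
0.084 1005 0.09006164688108119 [0.62025619 0.25530678] [np.float32(0.024194695), np.float32(0.042398404)] -10.98567
0.06 1985 0.06615048286701695 [0.62092644 0.25612158] [np.float32(0.05886168), np.float32(0.05908196)] -22.350574
0.047 1520 0.05414836013923179 [0.61913735 0.25625473] [np.float32(0.05548084), np.float32(0.09692998)] -22.325624
0.028 1354 0.03416945388958684 [0.62062222 0.25504082] [np.float32(0.06644959), np.float32(0.12076024)] -17.17317
```

View pics/w1.png

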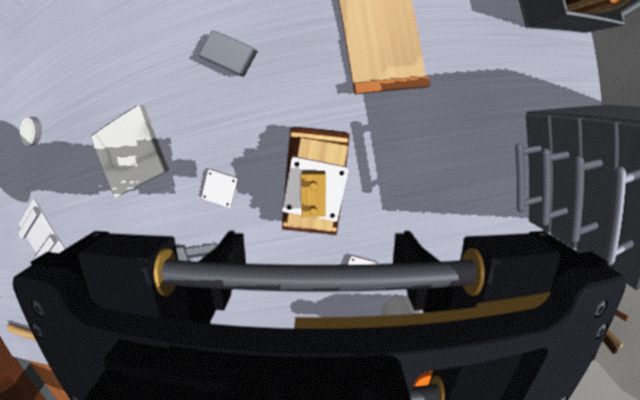

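The wrist view agrees with the other cameras to about 2 mm, with the stack at about (315,180). I'll descend on the pin block.

```bash
python3 -c "
from h import *
go(.6215,.2565,.079,79)"
```

```text
t 2.27 pos [0.6221 0.2595 0.2192] yaw 78.6 width 0.0870 F [-1.1  0.2 -0.1] q [ 0.07  0.57 -0.8   1.3   0.4   1.44  0.67]
  shift [ -3.1   0.  140.2] rot [-0.  -0.  -0.4]
```

apply_moves(
  increments=[
    {"grip":0,"xyz":[-3,0,50],"rotation":[0,0,0]},
    {"grip":0,"xyz":[-3,0,95],"rotation":[0,0,0]},
    {"grip":0,"xyz":[-3,0,125],"rotation":[0,0,0]},
    {"grip":0,"xyz":[-3,0,138],"rotation":[0,0,0]},
    {"grip":0,"xyz":[-3,0,140],"rotation":[0,0,0]},
  ],
)

```text
time: 2.9
ee_pos: [0.6218, 0.2554, 0.0796]
eef_rot: [0.774, 0.633, -0.0, 0.0]
ft_force: [0.8, 0.2, 1.2]
width: 0.087
```

```bash
python3 -c "
from h import *
go(.6215,.2565,.079,79)"
```

```text
t 2.90 pos [0.6218 0.2554 0.0796] yaw 78.5 width 0.0870 F [0.8 0.2 1.2] q [ 0.06  0.67 -0.76  1.46  0.48  1.2   0.62]
  shift [ 1.1 -0.5  0.6] rot [-0.   0.  -0.5]
```

apply_moves(
  increments=[
    {"grip":255,"xyz":[1,0,0],"rotation":[0,0,-0.5]},
    {"grip":255,"xyz":[1,0,0],"rotation":[0,0,-0.5]},
    {"grip":255,"xyz":[1,0,0],"rotation":[0,0,-0.5]},
    {"grip":255,"xyz":[1,0,0],"rotation":[0,0,-0.5]},
    {"grip":255,"xyz":[1,0,0],"rotation":[0,0,-0.5]},
  ],
  squeeze=20,
)

```text
time: 3.52
ee_pos: [0.622, 0.2564, 0.0796]
eef_rot: [0.771, 0.636, -0.0, 0.0]
ft_force: [0.0, -0.2, 0.5]
width: 0.0445
```

apply_moves(
  increments=[
    {"grip":255,"xyz":[0,0,0],"rotation":[0,0,0]},
    {"grip":255,"xyz":[0,0,0],"rotation":[0,0,0]},
    {"grip":255,"xyz":[0,0,0],"rotation":[0,0,0]},
    {"grip":255,"xyz":[0,0,0],"rotation":[0,0,0]},
    {"grip":255,"xyz":[0,0,0],"rotation":[0,0,0]},
  ],
)

```text
time: 4.15
ee_pos: [0.622, 0.2564, 0.0796]
eef_rot: [0.771, 0.636, -0.0, 0.0]
ft_force: [1.0, -0.1, -0.2]
width: 0.0238
```

Gripped at 23.8 mm, matching the 24 mm block. Now I'll lift it and check.

apply_moves(
  increments=[
    {"grip":255,"xyz":[0,0,-10],"rotation":[0,0,0]},
    {"grip":255,"xyz":[0,0,-40],"rotation":[0,0,0]},
    {"grip":255,"xyz":[0,0,-80],"rotation":[0,0,0]},
    {"grip":255,"xyz":[0,0,-115],"rotation":[0,0,0]},
    {"grip":255,"xyz":[0,0,-120],"rotation":[0,0,0]},
  ],
)

```text
time: 4.78
ee_pos: [0.6228, 0.2573, 0.2029]
eef_rot: [0.771, 0.636, 0.002, 0.001]
ft_force: [0.3, -0.1, -1.7]
width: 0.0236
```

```bash
python3 -c "
from h import *
c=cam('wrist','w2'); P=cloud(c); z=P[...,2]; N=np.hypot(P[...,0]-.6225,P[...,1]-.258)<.1
for lo,hi in((.060,.074),(.047,.062),(.028,.042)):
    m=N&(z>lo)&(z<hi); q=P[m]; print(lo,m.sum(),np.median(q[:,2]) if len(q) else 0,*(rect(q[:,:2]) if len(q)>5 else ()))
m=N&(z>.15); print(m.sum())
c=cam('scene','s2')
c=cam('top','t2')
go(.4425,-.3745,.20,0)
"
```

```text
0.06 3014 0.06616632533661454 [0.62064821 0.25616691] [np.float32(0.058472894), np.float32(0.05888387)] 67.78908
0.047 1197 0.0541777986076024 [0.61917537 0.25849277] [np.float32(0.055388797), np.float32(0.095272034)] -18.237246
0.028 1239 0.03421097284979564 [0.61969489 0.25517234] [np.float32(0.066443466), np.float32(0.11937072)] -17.25814
83122
t 4.92 pos [0.6217 0.2561 0.1987] yaw 79.0 width 0.0238 F [ 0.5  0.6 -2.2] q [ 0.08  0.58 -0.8   1.33  0.41  1.4   0.67]
  shift [-6.532e+02 -5.590e+01 -4.000e-01] rot [ 0.   0.1 79. ]
```

View pics/w2.png

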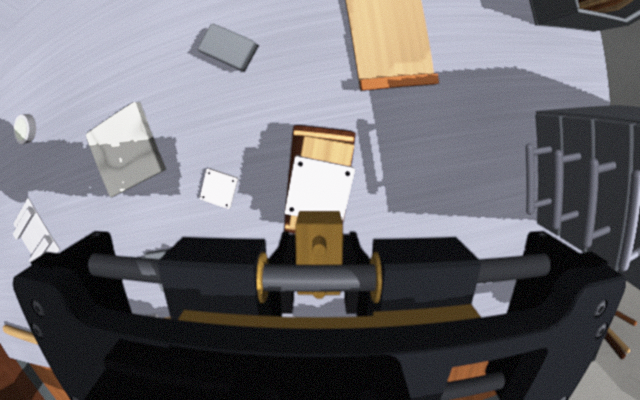

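View pics/s2.png

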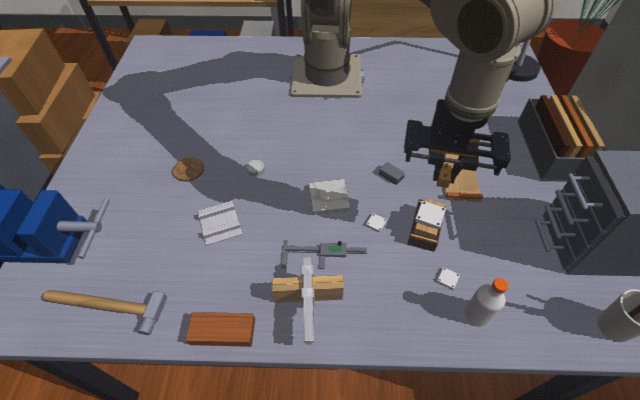

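The block is held squarely with its pins up, and the template hasn't moved (its corner dots are at about (300,163), (350,170) and (291,210)). Moving to the coaster.

apply_moves(
  increments=[
    {"grip":255,"xyz":[-653,-56,0],"rotation":[0,0,79]},
    {"grip":255,"xyz":[-653,-56,0],"rotation":[0,0,79]},
    {"grip":255,"xyz":[-653,-56,0],"rotation":[0,0,79]},
    {"grip":255,"xyz":[-653,-56,0],"rotation":[0,0,79]},
    {"grip":255,"xyz":[-653,-56,0],"rotation":[0,0,79]},
  ],
)

```text
time: 5.55
ee_pos: [0.5348, -0.0463, 0.1981]
eef_rot: [0.976, 0.216, -0.001, 0.0]
ft_force: [1.1, -0.4, -1.7]
width: 0.0235
```

```bash
python3 -c "
from h import *
go(.4425,-.3745,.15,0)"
```

```text
t 5.55 pos [ 0.5348 -0.0463  0.1981] yaw 24.9 width 0.0235 F [ 1.1 -0.4 -1.7] q [ 0.56  0.22 -0.63  1.71  0.13  1.26  0.33]
  shift [-221.9  258.8   48.7] rot [ 0.   0.2 24.9]
```

apply_moves(
  increments=[
    {"grip":255,"xyz":[-222,259,0],"rotation":[0,0,25]},
    {"grip":255,"xyz":[-222,259,0],"rotation":[0,0,25]},
    {"grip":255,"xyz":[-222,259,0],"rotation":[0,0,25]},
    {"grip":255,"xyz":[-222,259,20],"rotation":[0,0,25]},
    {"grip":255,"xyz":[-222,259,49],"rotation":[0,0,25]},
  ],
)

```text
time: 6.18
ee_pos: [0.4516, -0.3415, 0.1653]
eef_rot: [1.0, -0.001, -0.001, 0.001]
ft_force: [0.5, -0.3, -2.1]
width: 0.0238
```

```bash
python3 -c "
from h import *
c=cam('wrist','w3'); P=cloud(c); z=P[...,2]; hsv=cv2.cvtColor(c['img'],cv2.COLOR_BGR2HSV)
m=(np.hypot(P[...,0]-.4425,P[...,1]+.3745)<.055)&(z<.02)&(z>.004)
q=P[m]; print(m.sum(),rect(q[:,:2]),cv2.minEnclosingCircle(q[:,:2].astype(np.float32)))
go(.4425,-.3745,.023,0)"
```

```text
2326 (array([ 0.43869334, -0.36665204]), [np.float32(0.061234288), np.float32(0.08271183)], np.float32(7.447162)) ((0.4399355351924896, -0.3773612678050995), 0.04219865798950195)
t 6.22 pos [ 0.4455 -0.349   0.1604] yaw -0.6 width 0.0237 F [-7.9 -6.1 -5.3] q [ 0.89  0.28 -0.37  1.69  0.11  1.2   0.49]
  shift [ -1.4  25.3 137.5] rot [ 0.1  0.5 -0.6]
```

View pics/w3.png

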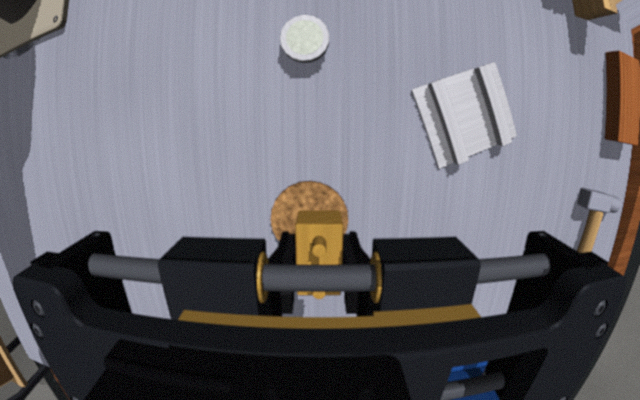

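apply_moves(
  increments=[
    {"grip":255,"xyz":[-1.5,25,30],"rotation":[0,0.5,-0.5]},
    {"grip":255,"xyz":[-1.5,25,70],"rotation":[0,0.5,-0.5]},
    {"grip":255,"xyz":[-1.5,25,95],"rotation":[0,0.5,-0.5]},
    {"grip":255,"xyz":[-1.5,25,105],"rotation":[0,0.5,-0.5]},
    {"grip":255,"xyz":[-1.5,25,105],"rotation":[0,0.5,-0.5]},
  ],
)

```text
time: 6.85
ee_pos: [0.4423, -0.3737, 0.0548]
eef_rot: [1.0, -0.001, -0.001, 0.0]
ft_force: [0.4, -0.5, -1.3]
width: 0.0239
```

```bash
python3 -c "
from h import *
go(.442,-.3748,.0222,0)"
```

```text
t 6.85 pos [ 0.4423 -0.3737  0.0548] yaw -0.1 width 0.0239 F [ 0.4 -0.5 -1.3] q [ 0.9   0.42 -0.34  1.76  0.16  1.    0.5 ]
  shift [-0.3  1.1 32.6] rot [ 0.   0.1 -0.1]
```

apply_moves(
  increments=[
    {"grip":255,"xyz":[-0.5,1,16],"rotation":[0,0,0]},
    {"grip":255,"xyz":[-0.5,1,26],"rotation":[0,0,0]},
    {"grip":255,"xyz":[-0.5,1,31],"rotation":[0,0,0]},
    {"grip":255,"xyz":[-0.5,1,32.5],"rotation":[0,0,0]},
    {"grip":255,"xyz":[-0.5,1,32.5],"rotation":[0,0,0]},
  ],
)

```text
time: 7.48
ee_pos: [0.4419, -0.3748, 0.0225]
eef_rot: [1.0, -0.001, -0.001, 0.0]
ft_force: [-0.7, -1.4, -1.3]
width: 0.0237
```

```bash
python3 -c "
from h import *
go(.442,-.3748,.0222,0)"
```

```text
t 7.47 pos [ 0.4419 -0.3748  0.0225] yaw -0.1 width 0.0237 F [-0.7 -1.4 -1.3] q [ 0.9   0.46 -0.33  1.77  0.18  0.94  0.49]
  shift [0.1 0.  0.3] rot [ 0.   0.1 -0.1]
```

apply_moves(
  increments=[
    {"grip":255,"xyz":[0,0,0.8],"rotation":[0,0,0]},
    {"grip":255,"xyz":[0,0,0.8],"rotation":[0,0,0]},
    {"grip":100,"xyz":[0,0,0.8],"rotation":[0,0,0]},
    {"grip":100,"xyz":[0,0,0.8],"rotation":[0,0,0]},
    {"grip":100,"xyz":[0,0,0.8],"rotation":[0,0,0]},
  ],
)

```text
time: 8.1
ee_pos: [0.442, -0.3749, 0.0219]
eef_rot: [1.0, -0.001, -0.001, 0.001]
ft_force: [-1.1, 0.4, -0.1]
width: 0.0458
```

apply_moves(
  increments=[
    {"grip":0,"xyz":[0,0,0],"rotation":[0,0,0]},
    {"grip":0,"xyz":[0,0,-30],"rotation":[0,0,0]},
    {"grip":0,"xyz":[0,0,-80],"rotation":[0,0,0]},
    {"grip":0,"xyz":[0,0,-140],"rotation":[0,0,0]},
    {"grip":0,"xyz":[0,0,-160],"rotation":[0,0,0]},
  ],
)

```text
time: 8.72
ee_pos: [0.4436, -0.3755, 0.1861]
eef_rot: [1.0, -0.001, 0.002, 0.002]
ft_force: [-0.3, -0.2, -0.8]
width: 0.0856
```

```bash
python3 -c "
from h import *
for n in('scene','wrist','top'):
    c=cam(n,n[0]+'4'); P=cloud(c); z=P[...,2]; N=np.hypot(P[...,0]-.442,P[...,1]+.375)<.05
    m=N&(z>.027)&(z<.037); q=P[m]; m2=N&(z<.015)&(z>.004); q2=P[m2]
    print(n,m.sum(),np.median(q[:,2]) if len(q) else 0, rect(q[:,:2]) if len(q)>5 else 0, 'coaster',cv2.minEnclosingCircle(q2[:,:2].astype(np.float32)))
go(.621,.2565,.2,67.8)"
```

```text
scene 98 0.03152660234013185 (array([ 0.44667923, -0.3728272 ]), [np.float32(0.024904314), np.float32(0.04186164)], np.float32(-86.02711)) coaster ((0.44224813580513, -0.3755146265029907), 0.04317881911993027)
wrist 853 0.032184003366593925 (array([ 0.44198743, -0.37503886]), [np.float32(0.023651225), np.float32(0.04231929)], np.float32(89.17911)) coaster ((0.44033291935920715, -0.37790849804878235), 0.04248177632689476)
top 150 0.03190813917297443 (array([ 0.44284827, -0.36966601]), [np.float32(0.023922395), np.float32(0.040543634)], np.float32(-89.94424)) coaster ((0.4433068037033081, -0.3767717480659485), 0.04784686863422394)
t 8.88 pos [ 0.4426 -0.375   0.1825] yaw -0.1 width 0.0867 F [-0.3  0.2 -0.5] q [ 0.92  0.29 -0.36  1.63  0.11  1.24  0.54]
  shift [ 177.2 -631.8  -18.9] rot [  0.1   0.1 -67.9]
```

View pics/w4.png

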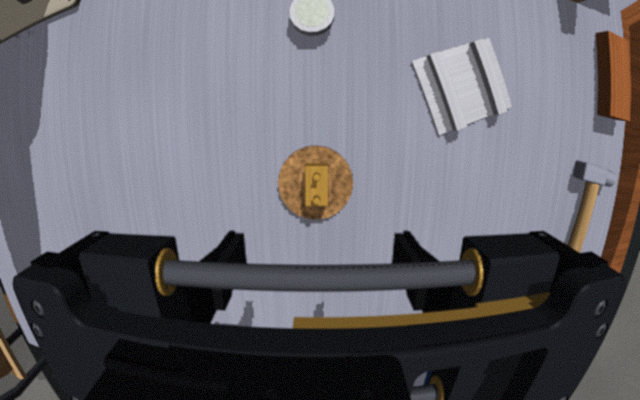

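The brass block stands upright with its pins up in the middle of the coaster, at about (316,185). Next is the template.

apply_moves(
  increments=[
    {"grip":0,"xyz":[177,-632,-19],"rotation":[0,0,-68]},
    {"grip":0,"xyz":[177,-632,-19],"rotation":[0,0,-68]},
    {"grip":0,"xyz":[177,-632,-19],"rotation":[0,0,-68]},
    {"grip":0,"xyz":[177,-632,-19],"rotation":[0,0,-68]},
    {"grip":0,"xyz":[177,-632,-19],"rotation":[0,0,-68]},
  ],
)

```text
time: 9.5
ee_pos: [0.5267, -0.0722, 0.189]
eef_rot: [0.891, 0.454, -0.002, 0.0]
ft_force: [1.1, -0.2, 1.0]
width: 0.0874
```

```bash
python3 -c "
from h import *
go(.621,.2565,.16,67.8)"
```

```text
t 9.50 pos [ 0.5267 -0.0722  0.189 ] yaw 53.9 width 0.0874 F [ 1.1 -0.2  1. ] q [ 0.64  0.22 -0.67  1.73  0.15  1.24  0.88]
  shift [ 321.3 -117.2   28.1] rot [ -0.1   0.2 -13.9]
```

apply_moves(
  increments=[
    {"grip":0,"xyz":[321,-117,-10],"rotation":[0,0,-14]},
    {"grip":0,"xyz":[321,-117,-10],"rotation":[0,0,-14]},
    {"grip":0,"xyz":[321,-117,-10],"rotation":[0,0,-14]},
    {"grip":0,"xyz":[321,-117,-10],"rotation":[0,0,-14]},
    {"grip":0,"xyz":[321,-117,-10],"rotation":[0,0,-14]},
  ],
)

```text
time: 10.12
ee_pos: [0.6125, 0.2279, 0.1953]
eef_rot: [0.829, 0.559, -0.003, -0.0]
ft_force: [1.6, -1.4, 0.0]
width: 0.0872
```

```bash
python3 -c "
from h import *
go(.621,.2565,.15,67.8)"
```

```text
t 10.12 pos [0.6125 0.2279 0.1953] yaw 67.9 width 0.0872 F [ 1.6 -1.4  0. ] q [ 0.11  0.53 -0.77  1.39  0.37  1.37  0.53]
  shift [29.9 -2.7 45.2] rot [-0.2  0.2  0.1]
```

apply_moves(
  increments=[
    {"grip":0,"xyz":[30,-2.5,20],"rotation":[-0.2,0.2,0]},
    {"grip":0,"xyz":[30,-2.5,45],"rotation":[-0.2,0.2,0]},
    {"grip":0,"xyz":[30,-2.5,45],"rotation":[-0.2,0.2,0]},
  ],
)

```text
time: 10.5
ee_pos: [0.6195, 0.256, 0.1463]
eef_rot: [0.829, 0.559, -0.003, -0.001]
ft_force: [0.1, -1.3, 0.2]
width: 0.0866
```

```bash
python3 -c "
from h import *
c=cam('wrist','w5'); P=cloud(c); z=P[...,2]; N=np.hypot(P[...,0]-.6225,P[...,1]-.258)<.1
for lo,hi in((.060,.074),(.047,.059),(.028,.042)):
    m=N&(z>lo)&(z<hi); q=P[m]; print(lo,m.sum(),np.median(q[:,2]) if len(q) else 0,*(rect(q[:,:2]) if len(q)>5 else ()))
go(.621,.2565,.064,67.8)"
```

```text
0.06 5007 0.06617302592192935 [0.62071139 0.25609395] [np.float32(0.058024477), np.float32(0.05881055)] -21.956755
0.047 2309 0.05417727908359303 [0.61927593 0.2578114 ] [np.float32(0.055806432), np.float32(0.09582789)] -21.99437
0.028 1889 0.034134870339910695 [0.62055588 0.25512075] [np.float32(0.066241845), np.float32(0.12083985)] -17.87413
t 10.55 pos [0.6204 0.2559 0.1484] yaw 67.9 width 0.0868 F [-0.2 -0.2  0.8] q [ 0.05  0.6  -0.75  1.39  0.41  1.31  0.47]
  shift [ 1.   0.5 84.4] rot [-0.1  0.2  0.1]
```

View pics/w5.png

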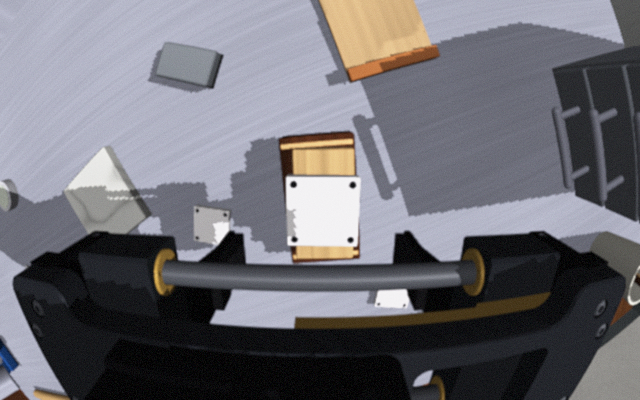

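apply_moves(
  increments=[
    {"grip":0,"xyz":[0.7,0.2,40],"rotation":[0,0.2,0]},
    {"grip":0,"xyz":[0.7,0.2,70],"rotation":[0,0.2,0]},
    {"grip":0,"xyz":[0.7,0.2,82],"rotation":[0,0.2,0]},
    {"grip":0,"xyz":[0.7,0.2,84.5],"rotation":[0,0.2,0]},
    {"grip":0,"xyz":[0.7,0.2,84.5],"rotation":[0,0.2,0]},
  ],
)

```text
time: 11.18
ee_pos: [0.6213, 0.2566, 0.0653]
eef_rot: [0.829, 0.559, 0.0, -0.001]
ft_force: [0.3, 0.5, 0.8]
width: 0.0869
```

```bash
python3 -c "
from h import *
go(.6208,.2563,.064,67.9)"
```

```text
t 11.18 pos [0.6213 0.2566 0.0653] yaw 67.9 width 0.0869 F [0.3 0.5 0.8] q [ 0.04  0.67 -0.72  1.47  0.46  1.17  0.44]
  shift [-0.4 -0.3  1.3] rot [-0.1 -0.1  0. ]
```

apply_moves(
  increments=[
    {"grip":120,"xyz":[-0.4,0,1.3],"rotation":[0,0,0]},
    {"grip":255,"xyz":[-0.4,0,1.3],"rotation":[0,0,0]},
    {"grip":255,"xyz":[-0.4,0,1.3],"rotation":[0,0,0]},
    {"grip":255,"xyz":[-0.4,0,1.3],"rotation":[0,0,0]},
    {"grip":255,"xyz":[-0.4,0,1.3],"rotation":[0,0,0]},
  ],
  squeeze=12,
)

```text
time: 11.8
ee_pos: [0.6212, 0.2563, 0.0642]
eef_rot: [0.829, 0.559, 0.001, -0.001]
ft_force: [-0.3, 0.2, 2.5]
width: 0.0576
```

apply_moves(
  increments=[
    {"grip":255,"xyz":[0,0,0],"rotation":[0,0,0]},
    {"grip":255,"xyz":[0,0,0],"rotation":[0,0,0]},
  ],
)

```text
time: 12.05
ee_pos: [0.6212, 0.2563, 0.0641]
eef_rot: [0.829, 0.559, 0.0, -0.001]
ft_force: [-0.2, -0.3, 0.8]
width: 0.0576
```

Gripped at 57.6 mm, so this is the 58 mm plate. Lifting.

apply_moves(
  increments=[
    {"grip":255,"xyz":[0,0,-8],"rotation":[0,0,0]},
    {"grip":255,"xyz":[0,0,-30],"rotation":[0,0,0]},
    {"grip":255,"xyz":[0,0,-60],"rotation":[0,0,0]},
    {"grip":255,"xyz":[0,0,-85],"rotation":[0,0,0]},
    {"grip":255,"xyz":[0,0,-90],"rotation":[0,0,0]},
  ],
)

```text
time: 12.68
ee_pos: [0.6222, 0.2569, 0.1575]
eef_rot: [0.829, 0.559, 0.003, -0.001]
ft_force: [-1.0, -0.5, -0.6]
width: 0.0585
```

```bash
python3 -c "
from h import *
c=cam('wrist','w6'); P=cloud(c); z=P[...,2]; N=np.hypot(P[...,0]-.6225,P[...,1]-.258)<.1
for lo,hi in((.047,.059),(.028,.042)):
    m=N&(z>lo)&(z<hi); q=P[m]; print(lo,m.sum(),np.median(q[:,2]) if len(q) else 0,*(rect(q[:,:2]) if len(q)>5 else ()))
N=np.hypot(P[...,0]-.533,P[...,1]-.0175)<.075; q=P[N&(z>.010)&(z<.03)]; print('slab',rect(q[:,:2]))
for yaw in (9.4,99.4): go(.533,.0175,.15,yaw)"
```

```text
0.047 3236 0.05418783209348323 [0.59720355 0.26651433] [np.float32(0.047249906), np.float32(0.05033527)] 68.45223
0.028 1633 0.034202158631132754 [0.59416527 0.26330316] [np.float32(0.06500684), np.float32(0.06663545)] 71.83675
slab (array([0.53179044, 0.01552537]), [np.float32(0.096389264), np.float32(0.09732297)], np.float32(-80.45385))
t 12.72 pos [0.6218 0.2566 0.1565] yaw 67.9 width 0.0578 F [0.  0.4 0.1] q [ 0.06  0.59 -0.75  1.39  0.4   1.32  0.47]
  shift [-254.9    7.6    5.5] rot [-0.1 -0.2 58.5]
t 12.72 pos [0.6218 0.2566 0.1565] yaw 67.9 width 0.0578 F [0.  0.4 0.1] q [ 0.06  0.59 -0.75  1.39  0.4   1.32  0.47]
  shift [-254.9    7.6    5.5] rot [  0.1  -0.2 -31.5]
```

View pics/w6.png

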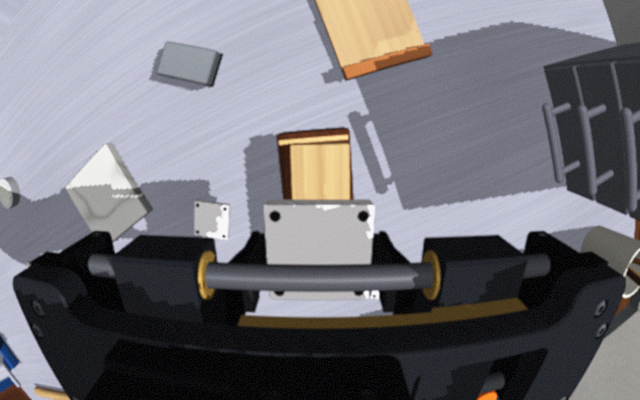

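The template is held level at about (318,250), and the board and blank below haven't moved. Moving to the slab.

apply_moves(
  increments=[
    {"grip":255,"xyz":[-255,8,0],"rotation":[0,0,-31.5]},
    {"grip":255,"xyz":[-255,8,0],"rotation":[0,0,-31.5]},
    {"grip":255,"xyz":[-255,8,0],"rotation":[0,0,-31.5]},
    {"grip":255,"xyz":[-255,8,0],"rotation":[0,0,-31.5]},
    {"grip":255,"xyz":[-255,8,10],"rotation":[0,0,-31.5]},
  ],
)

```text
time: 13.35
ee_pos: [0.5324, 0.011, 0.1449]
eef_rot: [0.65, 0.76, 0.001, 0.001]
ft_force: [-0.0, -0.2, -0.4]
width: 0.0578
```

```bash
python3 -c "
from h import *
go(.5325,.0168,.06,99.5)"
```

```text
t 13.35 pos [0.5324 0.011  0.1449] yaw 98.9 width 0.0578 F [-0.  -0.2 -0.4] q [ 0.67  0.32 -0.9   1.78  0.27  1.17  1.41]
  shift [ 5.7  0.9 84.9] rot [ 0.1  0.  -0.6]
```

apply_moves(
  increments=[
    {"grip":255,"xyz":[5.7,1,15],"rotation":[0,0,-0.6]},
    {"grip":255,"xyz":[5.7,1,50],"rotation":[0,0,-0.6]},
    {"grip":255,"xyz":[5.7,1,78],"rotation":[0,0,-0.6]},
    {"grip":255,"xyz":[5.7,1,85],"rotation":[0,0,-0.6]},
    {"grip":255,"xyz":[5.7,1,85],"rotation":[0,0,-0.6]},
  ],
)

```text
time: 13.98
ee_pos: [0.5326, 0.0184, 0.0597]
eef_rot: [0.645, 0.764, 0.001, -0.0]
ft_force: [1.0, -0.2, -0.1]
width: 0.0577
```

```bash
python3 -c "
from h import *
go(.5325,.0168,.0262,99.5)"
```

```text
t 13.97 pos [0.5326 0.0184 0.0597] yaw 99.7 width 0.0577 F [ 1.  -0.2 -0.1] q [ 0.6   0.43 -0.85  1.85  0.38  1.02  1.33]
  shift [-1.6 -0.4 33.5] rot [ 0.1 -0.1  0.2]
```

apply_moves(
  increments=[
    {"grip":255,"xyz":[-1.5,-0.4,16],"rotation":[0,0,0.2]},
    {"grip":255,"xyz":[-1.5,-0.4,27],"rotation":[0,0,0.2]},
    {"grip":255,"xyz":[-1.5,-0.4,32],"rotation":[0,0,0.2]},
    {"grip":255,"xyz":[-1.5,-0.4,33.5],"rotation":[0,0,0.2]},
    {"grip":255,"xyz":[-1.5,-0.4,33.5],"rotation":[0,0,0.2]},
  ],
)

```text
time: 14.6
ee_pos: [0.5326, 0.0169, 0.0264]
eef_rot: [0.646, 0.763, 0.001, 0.0]
ft_force: [0.0, 0.4, -0.7]
width: 0.058
```

```bash
python3 -c "
from h import *
go(.5325,.0168,.0262,99.5)"
```

```text
t 14.60 pos [0.5326 0.0169 0.0264] yaw 99.5 width 0.0580 F [ 0.   0.4 -0.7] q [ 0.58  0.48 -0.82  1.88  0.42  0.97  1.3 ]
  shift [-0.1 -0.2  0.2] rot [ 0.1 -0.  -0. ]
```

apply_moves(
  increments=[
    {"grip":255,"xyz":[0,0,0.6],"rotation":[0,0,0]},
    {"grip":255,"xyz":[0,0,0.6],"rotation":[0,0,0]},
    {"grip":0,"xyz":[0,0,0.6],"rotation":[0,0,0]},
    {"grip":0,"xyz":[0,0,0.6],"rotation":[0,0,0]},
    {"grip":0,"xyz":[0,0,0.6],"rotation":[0,0,0]},
  ],
)

```text
time: 15.22
ee_pos: [0.5326, 0.0169, 0.0258]
eef_rot: [0.646, 0.763, 0.001, 0.0]
ft_force: [0.3, 0.7, 0.1]
width: 0.0802
```

apply_moves(
  increments=[
    {"grip":0,"xyz":[0,0,0],"rotation":[0,0,0]},
    {"grip":0,"xyz":[0,0,-25],"rotation":[0,0,0]},
    {"grip":0,"xyz":[0,0,-70],"rotation":[0,0,0]},
    {"grip":0,"xyz":[0,0,-115],"rotation":[0,0,0]},
    {"grip":0,"xyz":[0,0,-130],"rotation":[0,0,0]},
  ],
)

```text
time: 15.85
ee_pos: [0.5336, 0.017, 0.1584]
eef_rot: [0.646, 0.763, 0.002, 0.002]
ft_force: [-0.3, 0.8, -0.5]
width: 0.0871
```

```bash
python3 -c "
from h import *
for n in('scene','wrist','top'):
    c=cam(n,n[0]+'7'); P=cloud(c); z=P[...,2]; N=np.hypot(P[...,0]-.5325,P[...,1]-.017)<.075
    m=N&(z>.0235)&(z<.034); q=P[m]; m2=N&(z<.021)&(z>.010); q2=P[m2]
    print(n,m.sum(),np.median(q[:,2]) if len(q) else 0, rect(q[:,:2]) if len(q)>5 else 0, 'slab',rect(q2[:,:2]) if len(q2)>9 else 0)
go(.6205,.2565,.15,67.8)"
```

```text
scene 410 0.027367589582218473 (array([0.53398037, 0.01619776]), [np.float32(0.05765817), np.float32(0.061138354)], np.float32(8.943732)) slab (array([0.532565 , 0.0158878]), [np.float32(0.096116684), np.float32(0.10018539)], np.float32(9.510493))
wrist 3579 0.028164226932746846 (array([0.53225082, 0.01516026]), [np.float32(0.057761367), np.float32(0.05861524)], np.float32(-80.518425)) slab (array([0.53116375, 0.0145832 ]), [np.float32(0.09604833), np.float32(0.09701765)], np.float32(-80.55616))
top 0 0 0 slab 0
t 16.00 pos [0.5325 0.0165 0.1556] yaw 99.4 width 0.0868 F [-0.4 -1.1 -0.8] q [ 0.67  0.31 -0.91  1.77  0.26  1.19  1.42]
  shift [222.3 126.1   5.9] rot [ 0.1 -0.  31.6]
```

View pics/w7.png

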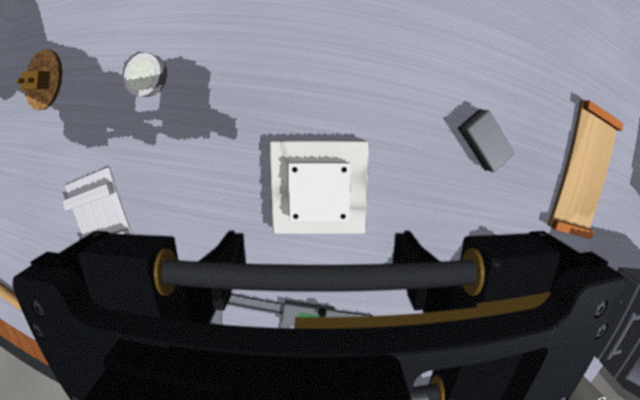

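The template lies square in the middle of the slab, at about (319,190). Next is the board.

apply_moves(
  increments=[
    {"grip":0,"xyz":[222,126,0],"rotation":[0,0,31.6]},
    {"grip":0,"xyz":[222,126,0],"rotation":[0,0,31.6]},
    {"grip":0,"xyz":[222,126,0],"rotation":[0,0,31.6]},
    {"grip":0,"xyz":[222,126,5],"rotation":[0,0,31.6]},
    {"grip":0,"xyz":[222,126,5],"rotation":[0,0,31.6]},
  ],
)

```text
time: 16.62
ee_pos: [0.6186, 0.261, 0.1477]
eef_rot: [0.828, 0.56, -0.001, -0.001]
ft_force: [0.1, -0.5, -0.1]
width: 0.0866
```

```bash
python3 -c "
from h import *
c=cam('wrist','w8'); P=cloud(c); z=P[...,2]; N=np.hypot(P[...,0]-.6225,P[...,1]-.258)<.1
for lo,hi in((.047,.060),(.028,.042)):
    m=N&(z>lo)&(z<hi); q=P[m]; print(lo,m.sum(),np.median(q[:,2]) if len(q) else 0,*(rect(q[:,:2]) if len(q)>5 else ()))
go(.6205,.2565,.045,67.8)"
```

```text
0.047 6417 0.054161320934880915 [0.62025315 0.25759563] [np.float32(0.05000385), np.float32(0.09709351)] -21.628412
0.028 2604 0.03411133988078474 [0.62044835 0.25512797] [np.float32(0.0663555), np.float32(0.12034761)] -17.817112
t 16.68 pos [0.6187 0.2615 0.1476] yaw 68.2 width 0.0871 F [-2.2 -0.3 -1.4] q [ 0.07  0.61 -0.78  1.39  0.43  1.31  0.46]
  shift [ -4.1   3.9 102.6] rot [-0.2 -0.   0.4]
```

View pics/w8.png

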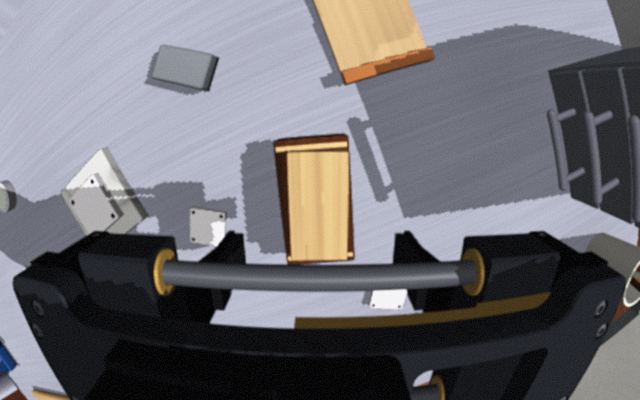

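```bash
python3 -c "
from h import *
go(.6205,.2578,.0455,68.2)"
```

```text
t 16.68 pos [0.6187 0.2615 0.1476] yaw 68.2 width 0.0871 F [-2.2 -0.3 -1.4] q [ 0.07  0.61 -0.78  1.39  0.43  1.31  0.46]
  shift [ -2.8   3.4 102.1] rot [-0.2 -0.  -0. ]
```

apply_moves(
  increments=[
    {"grip":0,"xyz":[-2.8,3.4,40],"rotation":[-0.2,0,0]},
    {"grip":0,"xyz":[-2.8,3.4,75],"rotation":[-0.2,0,0]},
    {"grip":0,"xyz":[-2.8,3.4,95],"rotation":[-0.2,0,0]},
    {"grip":0,"xyz":[-2.8,3.4,101],"rotation":[-0.2,0,0]},
    {"grip":0,"xyz":[-2.8,3.4,101],"rotation":[-0.2,0,0]},
  ],
)

```text
time: 17.3
ee_pos: [0.6208, 0.2579, 0.047]
eef_rot: [0.828, 0.56, 0.001, -0.0]
ft_force: [0.3, 0.6, 0.7]
width: 0.087
```

```bash
python3 -c "
from h import *
go(.6205,.2578,.0455,68.2)"
```

```text
t 17.30 pos [0.6208 0.2579 0.047 ] yaw 68.1 width 0.0870 F [0.3 0.6 0.7] q [ 0.05  0.7  -0.74  1.48  0.5   1.15  0.42]
  shift [-0.2 -0.3  1.5] rot [ 0.  -0.1 -0.1]
```

apply_moves(
  increments=[
    {"grip":255,"xyz":[0,0,1.5],"rotation":[0,0,0]},
    {"grip":255,"xyz":[0,0,1.5],"rotation":[0,0,0]},
    {"grip":255,"xyz":[0,0,1.5],"rotation":[0,0,0]},
    {"grip":255,"xyz":[0,0,1.5],"rotation":[0,0,0]},
    {"grip":255,"xyz":[0,0,1.5],"rotation":[0,0,0]},
  ],
  squeeze=15,
)

```text
time: 17.92
ee_pos: [0.6209, 0.258, 0.0457]
eef_rot: [0.828, 0.56, 0.001, -0.0]
ft_force: [0.6, -0.4, 1.2]
width: 0.0499
```

apply_moves(
  increments=[
    {"grip":255,"xyz":[0,0,0],"rotation":[0,0,0]},
    {"grip":255,"xyz":[0,0,0],"rotation":[0,0,0]},
    {"grip":255,"xyz":[0,0,0],"rotation":[0,0,0]},
  ],
)

```text
time: 18.3
ee_pos: [0.6209, 0.258, 0.0457]
eef_rot: [0.828, 0.56, 0.001, -0.0]
ft_force: [-0.9, 0.4, 0.9]
width: 0.0499
```

apply_moves(
  increments=[
    {"grip":255,"xyz":[0,0,-8],"rotation":[0,0,0]},
    {"grip":255,"xyz":[0,0,-30],"rotation":[0,0,0]},
    {"grip":255,"xyz":[0,0,-70],"rotation":[0,0,0]},
    {"grip":255,"xyz":[0,0,-105],"rotation":[0,0,0]},
    {"grip":255,"xyz":[0,0,-120],"rotation":[0,0,0]},
  ],
)

```text
time: 18.92
ee_pos: [0.6215, 0.2586, 0.1694]
eef_rot: [0.828, 0.56, 0.003, 0.0]
ft_force: [1.1, 0.5, -0.5]
width: 0.05
```

```bash
python3 -c "
from h import *
c=cam('wrist','w9')
go(.6158,-.2558,.165,-67.7)"
```

```text
t 18.98 pos [0.6217 0.2587 0.17  ] yaw 68.1 width 0.0502 F [1.5 1.1 0.7] q [ 0.07  0.59 -0.79  1.37  0.42  1.34  0.47]
  shift [-479.7  186.     3.5] rot [ -0.2  -0.4 135.8]
```

View pics/w9.png

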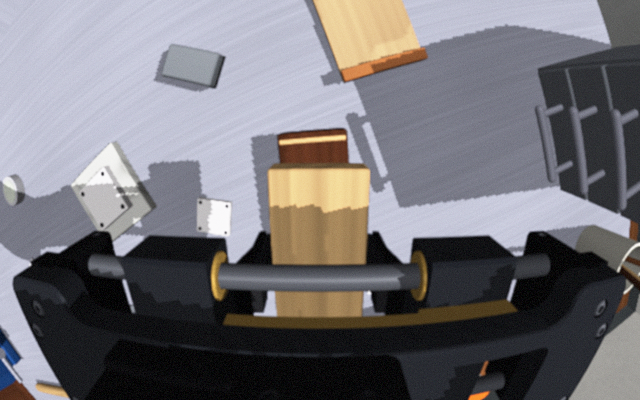

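The board is held level at about (320,240). Moving to the rack.

apply_moves(
  increments=[
    {"grip":255,"xyz":[-480,186,3],"rotation":[0,0,136]},
    {"grip":255,"xyz":[-480,186,3],"rotation":[0,0,136]},
    {"grip":255,"xyz":[-480,186,3],"rotation":[0,0,136]},
    {"grip":255,"xyz":[-480,186,3],"rotation":[0,0,136]},
    {"grip":255,"xyz":[-480,186,3],"rotation":[0,0,136]},
  ],
)

```text
time: 19.6
ee_pos: [0.6168, -0.0569, 0.1648]
eef_rot: [0.992, 0.122, 0.001, -0.001]
ft_force: [0.7, -0.4, -1.3]
width: 0.0498
```

```bash
python3 -c "
from h import *
go(.6158,-.2558,.165,-67.7)"
```

```text
t 19.60 pos [ 0.6168 -0.0569  0.1648] yaw 14.1 width 0.0498 F [ 0.7 -0.4 -1.3] q [ 0.47  0.42 -0.58  1.54  0.24  1.25  0.1 ]
  shift [-49.4 192.7  -0.8] rot [-0.2  0.  81.8]
```

apply_moves(
  increments=[
    {"grip":255,"xyz":[-49.4,192.7,0],"rotation":[0,0,82]},
    {"grip":255,"xyz":[-49.4,192.7,0],"rotation":[0,0,82]},
    {"grip":255,"xyz":[-49.4,192.7,0],"rotation":[0,0,82]},
    {"grip":255,"xyz":[-49.4,192.7,0],"rotation":[0,0,82]},
    {"grip":255,"xyz":[-49.4,192.7,0],"rotation":[0,0,82]},
  ],
)

```text
time: 20.23
ee_pos: [0.6146, -0.2581, 0.1627]
eef_rot: [0.94, -0.341, -0.001, -0.001]
ft_force: [0.2, 0.3, -1.8]
width: 0.0501
```

```bash
python3 -c "
from h import *
go(.6158,-.2558,.13,-67.7)"
```

```text
t 20.23 pos [ 0.6146 -0.2581  0.1627] yaw -39.8 width 0.0501 F [ 0.2  0.3 -1.8] q [ 0.57  0.49 -0.34  1.41  0.16  1.27 -0.47]
  shift [-0.5 -2.5 32.7] rot [-0.1  0.2 27.9]
```

apply_moves(
  increments=[
    {"grip":255,"xyz":[-0.5,-2.5,0],"rotation":[0,0.2,27.9]},
    {"grip":255,"xyz":[-0.5,-2.5,0],"rotation":[0,0.2,27.9]},
    {"grip":255,"xyz":[-0.5,-2.5,10],"rotation":[0,0.2,27.9]},
    {"grip":255,"xyz":[-0.5,-2.5,30],"rotation":[0,0.2,27.9]},
  ],
)

```text
time: 20.72
ee_pos: [0.6158, -0.2558, 0.132]
eef_rot: [0.831, -0.557, 0.001, -0.0]
ft_force: [0.1, 0.0, -1.3]
width: 0.0496
```

```bash
python3 -c "
from h import *
c=cam('wrist','w10'); P=cloud(c); z=P[...,2]; N=np.hypot(P[...,0]-.6158,P[...,1]+.2558)<.08
q=P[N&(z>.012)&(z<.025)]; 
m=(N&(z>.012)&(z<.025)).astype(np.uint8); nn,l,st,ce=cv2.connectedComponentsWithStats(m)
for i in range(1,nn):
  if st[i,4]>60: print(ce[i],st[i,4],rect(P[l==i][:,:2]))
go(.6158,-.2558,.0302,-67.7)"
```

```text
[320.95709571 161.99669967] 303 (array([ 0.64599371, -0.24631445]), [np.float32(0.01067559), np.float32(0.089819975)], np.float32(-70.62947))
t 20.77 pos [ 0.6141 -0.2552  0.128 ] yaw -67.6 width 0.0495 F [-0.8  0.3 -3.9] q [ 0.51  0.5  -0.25  1.45  0.13  1.21 -0.94]
  shift [ 1.5 -1.5 97.8] rot [0.1 0.1 0.1]
```

View pics/w10.png

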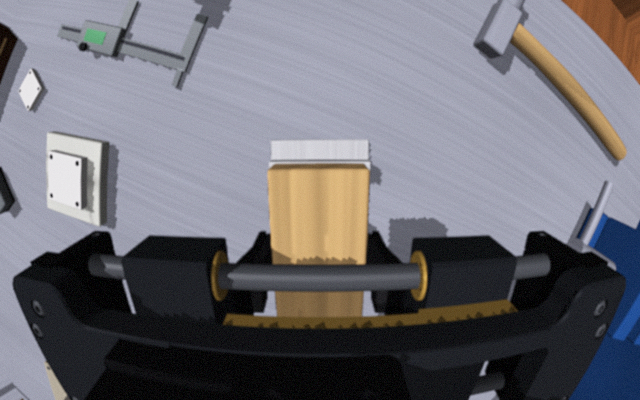

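The board (268–370 across) lines up with the rack bar behind it (271–369). Lowering.

apply_moves(
  increments=[
    {"grip":255,"xyz":[1.5,-1.5,30],"rotation":[0,0,0]},
    {"grip":255,"xyz":[1.5,-1.5,60],"rotation":[0,0,0]},
    {"grip":255,"xyz":[1.5,-1.5,78],"rotation":[0,0,0]},
    {"grip":255,"xyz":[1.5,-1.5,85],"rotation":[0,0,0]},
    {"grip":255,"xyz":[1.5,-1.5,85],"rotation":[0,0,0]},
  ],
)

```text
time: 21.4
ee_pos: [0.616, -0.2559, 0.0432]
eef_rot: [0.831, -0.556, -0.002, 0.0]
ft_force: [0.3, -0.6, -0.3]
width: 0.0499
```

```bash
python3 -c "
from h import *
go(.6155,-.2560,.0297,-67.7)"
```

```text
t 21.40 pos [ 0.616  -0.2559  0.0432] yaw -67.5 width 0.0499 F [ 0.3 -0.6 -0.3] q [ 0.51  0.59 -0.25  1.51  0.15  1.06 -0.96]
  shift [-0.   0.4 13.5] rot [0.1 0.1 0.2]
```

apply_moves(
  increments=[
    {"grip":255,"xyz":[0,0.4,7],"rotation":[0,0,0.2]},
    {"grip":255,"xyz":[0,0.4,12],"rotation":[0,0,0.2]},
    {"grip":255,"xyz":[0,0.4,13.5],"rotation":[0,0,0.2]},
    {"grip":255,"xyz":[0,0.4,13.8],"rotation":[0,0,0.2]},
    {"grip":255,"xyz":[0,0.4,13.8],"rotation":[0,0,0.2]},
  ],
)

```text
time: 22.02
ee_pos: [0.6156, -0.2561, 0.0297]
eef_rot: [0.83, -0.557, -0.001, 0.0]
ft_force: [-1.5, 1.4, 3.5]
width: 0.05
```

apply_moves(
  increments=[
    {"grip":255,"xyz":[0,0,0],"rotation":[0,0,0]},
    {"grip":0,"xyz":[0,0,0],"rotation":[0,0,0]},
    {"grip":0,"xyz":[0,0,0],"rotation":[0,0,0]},
    {"grip":0,"xyz":[0,0,0],"rotation":[0,0,0]},
  ],
)

```text
time: 22.52
ee_pos: [0.6157, -0.2561, 0.0297]
eef_rot: [0.83, -0.557, -0.001, 0.0]
ft_force: [-0.3, 0.4, -0.5]
width: 0.0723
```

apply_moves(
  increments=[
    {"grip":0,"xyz":[0,0,0],"rotation":[0,0,0]},
    {"grip":0,"xyz":[0,0,-25],"rotation":[0,0,0]},
    {"grip":0,"xyz":[0,0,-70],"rotation":[0,0,0]},
    {"grip":0,"xyz":[0,0,-120],"rotation":[0,0,0]},
    {"grip":0,"xyz":[0,0,-130],"rotation":[0,0,0]},
  ],
)

```text
time: 23.15
ee_pos: [0.6178, -0.2568, 0.1641]
eef_rot: [0.83, -0.557, 0.002, -0.001]
ft_force: [0.3, -0.2, -0.5]
width: 0.0868
```

```bash
python3 -c "
from h import *
for n in('scene','wrist','top'):
    c=cam(n,n[0]+'11'); P=cloud(c); z=P[...,2]; N=np.hypot(P[...,0]-.6158,P[...,1]+.2558)<.085
    m=N&(z>.031)&(z<.045); q=P[m]; m2=(N&(z<.023)&(z>.0125)).astype(np.uint8)
    print(n,m.sum(),np.median(q[:,2]) if len(q) else 0, rect(q[:,:2]) if len(q)>5 else 0)
    q2=P[m2>0]; print(rect(q2[:,:2]) if len(q2)>9 else 0)
go(.6205,.2565,.15,72.5)"
```

```text
scene 685 0.03737404725426124 (array([ 0.61837155, -0.25556833]), [np.float32(0.049869757), np.float32(0.09879169)], np.float32(22.611174))
(array([ 0.62180573, -0.2550858 ]), [np.float32(0.08946806), np.float32(0.09069689)], np.float32(22.166992))
wrist 5272 0.03821304828331171 (array([ 0.61680889, -0.25731051]), [np.float32(0.050640613), np.float32(0.09620181)], np.float32(22.383028))
(array([ 0.62075663, -0.25616956]), [np.float32(0.08834466), np.float32(0.09003292)], np.float32(-66.731224))
top 183 0.03766024876453101 (array([ 0.58983546, -0.26382989]), [np.float32(0.03593607), np.float32(0.049953204)], np.float32(-67.04116))
(array([ 0.59109449, -0.24811046]), [np.float32(0.060048845), np.float32(0.112012915)], np.float32(77.58865))
t 23.30 pos [ 0.6158 -0.2563  0.1593] yaw -67.7 width 0.0870 F [-0.7 -0.1 -1.2] q [ 0.51  0.48 -0.26  1.41  0.12  1.26 -0.94]
  shift [-472.7 -198.7   10. ] rot [-1.000e-01  2.000e-01 -1.402e+02]
```

View pics/w11.png

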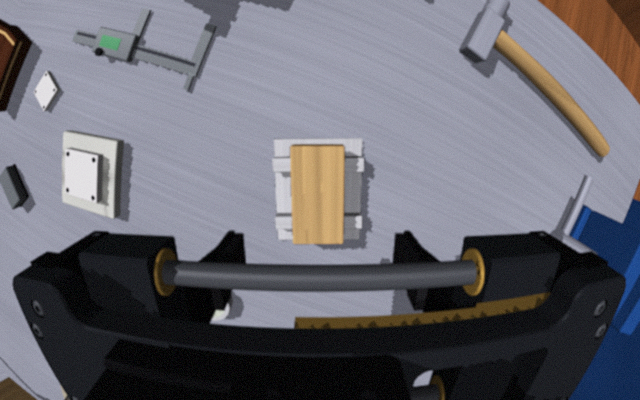

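The board lies across both bars, centred, at about (318,193). Last is the blank.

apply_moves(
  increments=[
    {"grip":0,"xyz":[-473,-199,5],"rotation":[0,0,-140]},
    {"grip":0,"xyz":[-473,-199,5],"rotation":[0,0,-140]},
    {"grip":0,"xyz":[-473,-199,5],"rotation":[0,0,-140]},
    {"grip":0,"xyz":[-473,-199,5],"rotation":[0,0,-140]},
    {"grip":0,"xyz":[-473,-199,5],"rotation":[0,0,-140]},
  ],
)

```text
time: 23.92
ee_pos: [0.6177, 0.058, 0.1549]
eef_rot: [0.993, -0.119, -0.003, -0.0]
ft_force: [1.4, 0.2, -0.0]
width: 0.0867
```

```bash
python3 -c "
from h import *
go(.6205,.2555,.15,72.3)"
```

```text
t 23.93 pos [0.6177 0.058  0.1549] yaw -13.7 width 0.0867 F [ 1.4  0.2 -0. ] q [ 0.25  0.43 -0.54  1.54  0.22  1.24 -0.56]
  shift [ -43.9 -192.6    5.2] rot [ -0.2   0.2 -86. ]
```

apply_moves(
  increments=[
    {"grip":0,"xyz":[-44,-192,5],"rotation":[0,0,-86]},
    {"grip":0,"xyz":[-44,-192,5],"rotation":[0,0,-86]},
    {"grip":0,"xyz":[-44,-192,5],"rotation":[0,0,-86]},
    {"grip":0,"xyz":[-44,-192,5],"rotation":[0,0,-86]},
    {"grip":0,"xyz":[-44,-192,5],"rotation":[0,0,-86]},
  ],
)

```text
time: 24.55
ee_pos: [0.6185, 0.257, 0.1477]
eef_rot: [0.939, 0.344, -0.003, -0.002]
ft_force: [-0.5, -1.1, 0.2]
width: 0.0871
```

```bash
python3 -c "
from h import *
go(.6205,.2555,.13,72.3)"
```

```text
t 24.55 pos [0.6185 0.257  0.1477] yaw 40.3 width 0.0871 F [-0.5 -1.1  0.2] q [ 0.04  0.59 -0.73  1.4   0.39  1.31 -0.  ]
  shift [ 0.6  2.5 17.7] rot [ -0.4   0.2 -32. ]
```

apply_moves(
  increments=[
    {"grip":0,"xyz":[0.6,2.5,0],"rotation":[-0.4,0.2,-32]},
    {"grip":0,"xyz":[0.6,2.5,0],"rotation":[-0.4,0.2,-32]},
    {"grip":0,"xyz":[0.6,2.5,0],"rotation":[-0.4,0.2,-32]},
    {"grip":0,"xyz":[0.6,2.5,0],"rotation":[-0.4,0.2,-32]},
    {"grip":0,"xyz":[0.6,2.5,0],"rotation":[-0.4,0.2,-32]},
  ],
)

```text
time: 25.18
ee_pos: [0.6201, 0.2553, 0.1466]
eef_rot: [0.809, 0.588, -0.0, -0.001]
ft_force: [-0.0, 1.1, -0.4]
width: 0.087
```

```bash
python3 -c "
from h import *
c=cam('wrist','w12'); P=cloud(c); z=P[...,2]; N=np.hypot(P[...,0]-.6225,P[...,1]-.258)<.1
m=N&(z>.028)&(z<.042); q=P[m]; print(m.sum(),np.median(q[:,2]),rect(q[:,:2]))
N=np.hypot(P[...,0]-.447,P[...,1]-.373)<.11; q=P[N&(z>.004)&(z<.03)]; print('cradle',rect(q[:,:2]))
go(.6205,.2555,.022,72.3)"
```

```text
9287 0.03417984843362883 (array([0.62032878, 0.25508922]), [np.float32(0.066983394), np.float32(0.12017071)], np.float32(-17.210505))
cradle (array([0.48940942, 0.36749718]), [np.float32(0.08737976), np.float32(0.09107894)], np.float32(87.27962))
t 25.23 pos [0.6203 0.2554 0.1469] yaw 72.1 width 0.0873 F [ 0.4 -0.1  0.2] q [ 0.1   0.63 -0.83  1.4   0.46  1.32  0.51]
  shift [1.000e-01 3.000e-01 1.249e+02] rot [-0.1 -0.  -0.2]
```

View pics/w12.png

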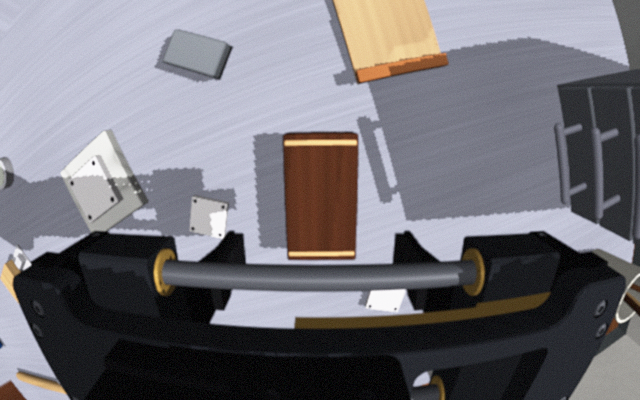

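apply_moves(
  increments=[
    {"grip":0,"xyz":[0,0,45],"rotation":[0,0,-0.4]},
    {"grip":0,"xyz":[0,0,90],"rotation":[0,0,-0.4]},
    {"grip":0,"xyz":[0,0,115],"rotation":[0,0,-0.4]},
    {"grip":0,"xyz":[0,0,124],"rotation":[0,0,-0.4]},
    {"grip":0,"xyz":[0,0,125],"rotation":[0,0,-0.4]},
  ],
)

```text
time: 25.85
ee_pos: [0.6203, 0.2557, 0.0222]
eef_rot: [0.807, 0.591, -0.0, -0.001]
ft_force: [0.2, -0.3, 1.4]
width: 0.0871
```

```bash
python3 -c "
from h import *
go(.6205,.2555,.022,72.6)"
```

```text
t 25.85 pos [0.6203 0.2557 0.0222] yaw 72.4 width 0.0871 F [ 0.2 -0.3  1.4] q [ 0.08  0.75 -0.77  1.49  0.55  1.13  0.46]
  shift [-0.1  0.3  0.2] rot [-0.1 -0.  -0.2]
```

apply_moves(
  increments=[
    {"grip":255,"xyz":[0,0,0],"rotation":[0,0,0]},
    {"grip":255,"xyz":[0,0,0],"rotation":[0,0,0]},
    {"grip":255,"xyz":[0,0,0],"rotation":[0,0,0]},
    {"grip":255,"xyz":[0,0,0],"rotation":[0,0,0]},
    {"grip":255,"xyz":[0,0,0],"rotation":[0,0,0]},
  ],
  squeeze=25,
)

```text
time: 26.48
ee_pos: [0.6207, 0.256, 0.023]
eef_rot: [0.807, 0.591, 0.0, -0.001]
ft_force: [-0.1, 0.3, 6.0]
width: 0.0655
```

apply_moves(
  increments=[
    {"grip":255,"xyz":[0,0,-5],"rotation":[0,0,0]},
    {"grip":255,"xyz":[0,0,-25],"rotation":[0,0,0]},
    {"grip":255,"xyz":[0,0,-60],"rotation":[0,0,0]},
    {"grip":255,"xyz":[0,0,-95],"rotation":[0,0,0]},
    {"grip":255,"xyz":[0,0,-100],"rotation":[0,0,0]},
  ],
)

```text
time: 27.1
ee_pos: [0.6218, 0.2568, 0.1268]
eef_rot: [0.807, 0.591, 0.003, -0.0]
ft_force: [0.2, -0.0, -2.6]
width: 0.0661
```

```bash
python3 -c "
from h import *
c=cam('wrist','w13')
go(.446,.373,.13,87.5)"
```

```text
t 27.15 pos [0.6214 0.2563 0.1254] yaw 72.4 width 0.0661 F [ 0.2  0.1 -1.9] q [ 0.1   0.64 -0.82  1.42  0.48  1.28  0.51]
  shift [  58.3 -202.4   -4.8] rot [  0.1  -0.2 -15.1]
```

View pics/w13.png

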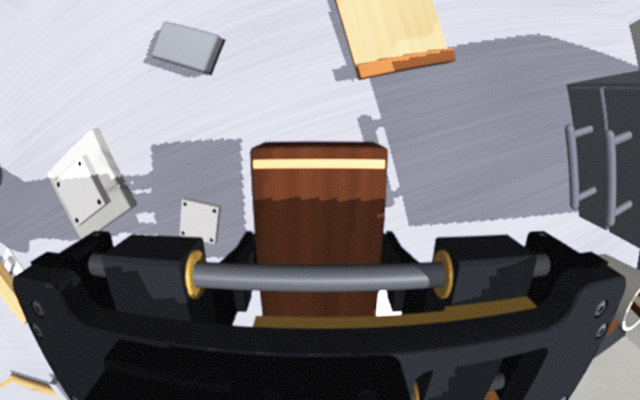

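apply_moves(
  increments=[
    {"grip":255,"xyz":[58,-202,-5],"rotation":[0,0,-15]},
    {"grip":255,"xyz":[58,-202,-5],"rotation":[0,0,-15]},
    {"grip":255,"xyz":[58,-202,-5],"rotation":[0,0,-15]},
    {"grip":255,"xyz":[58,-202,-5],"rotation":[0,0,-15]},
    {"grip":255,"xyz":[58,-202,-5],"rotation":[0,0,-15]},
  ],
)

```text
time: 27.78
ee_pos: [0.4446, 0.3733, 0.1298]
eef_rot: [0.722, 0.692, 0.001, 0.0]
ft_force: [0.7, -1.0, -2.7]
width: 0.0659
```

```bash
python3 -c "
from h import *
c=cam('wrist','w14'); P=cloud(c); z=P[...,2]
m=((np.hypot(P[...,0]-.447,P[...,1]-.373)<.12)&(z>.014)&(z<.03)).astype(np.uint8); nn,l,st,ce=cv2.connectedComponentsWithStats(m)
for i in range(1,nn):
  if st[i,4]>60: print(ce[i],st[i,4],rect(P[l==i][:,:2]))
c=cam('scene'); P=cloud(c); z=P[...,2]
go(.446,.373,.05,87.5)"
```

```text
[317.61591221 109.55829904] 1458 (array([0.36493814, 0.37304604]), [np.float32(0.012349864), np.float32(0.089428745)], np.float32(87.58967))
t 27.88 pos [0.4473 0.3714 0.1295] yaw 87.3 width 0.0658 F [-0.4  0.1 -2. ] q [-0.01  0.49 -0.98  1.67  0.43  1.21  0.44]
  shift [ 1.4 -1.6 79.5] rot [ 0.1 -0.1 -0.2]
```

View pics/w14.png

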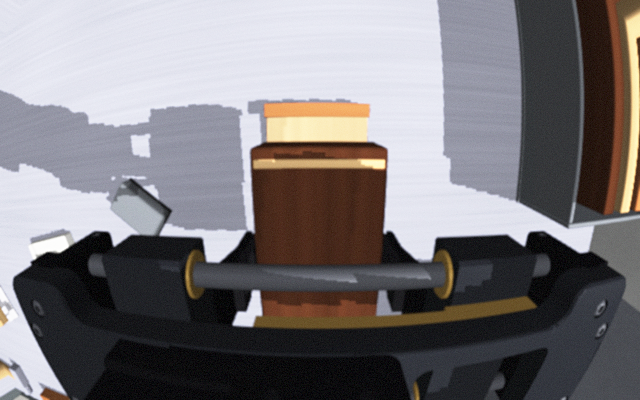

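apply_moves(
  increments=[
    {"grip":255,"xyz":[0.2,-1.4,25],"rotation":[0,0,-0.2]},
    {"grip":255,"xyz":[0.2,-1.4,55],"rotation":[0,0,-0.2]},
    {"grip":255,"xyz":[0.2,-1.4,75],"rotation":[0,0,-0.2]},
    {"grip":255,"xyz":[0.2,-1.4,82],"rotation":[0,0,-0.2]},
    {"grip":255,"xyz":[0.2,-1.4,82],"rotation":[0,0,-0.2]},
  ],
)

```text
time: 28.5
ee_pos: [0.4465, 0.3717, 0.0476]
eef_rot: [0.722, 0.692, 0.001, 0.0]
ft_force: [-0.4, 0.7, -0.7]
width: 0.0656
```

```bash
python3 -c "
from h import *
go(.446,.3717,.0305,87.5)"
```

```text
t 28.50 pos [0.4465 0.3717 0.0476] yaw 87.5 width 0.0656 F [-0.4  0.7 -0.7] q [-0.05  0.59 -0.91  1.74  0.52  1.08  0.39]
  shift [-0.1 -0.5 17.1] rot [ 0.1 -0.1  0. ]
```

apply_moves(
  increments=[
    {"grip":255,"xyz":[0,-0.5,8],"rotation":[0,0,0]},
    {"grip":255,"xyz":[0,-0.5,14],"rotation":[0,0,0]},
    {"grip":255,"xyz":[0,-0.5,16.5],"rotation":[0,0,0]},
    {"grip":255,"xyz":[0,-0.5,17],"rotation":[0,0,0]},
    {"grip":255,"xyz":[0,-0.5,17],"rotation":[0,0,0]},
  ],
)

```text
time: 29.12
ee_pos: [0.446, 0.3717, 0.0309]
eef_rot: [0.722, 0.692, 0.001, 0.001]
ft_force: [-3.1, -4.2, 4.1]
width: 0.0657
```

```bash
python3 -c "
from h import *
go(.446,.3717,.0305,87.5)"
```

```text
t 29.12 pos [0.446  0.3717 0.0309] yaw 87.5 width 0.0657 F [-3.1 -4.2  4.1] q [-0.07  0.61 -0.9   1.75  0.54  1.05  0.37]
  shift [-0.  -0.   0.4] rot [ 0.1 -0.1  0. ]
```

Contact (4 N up), so the blank rests on the cradle. Releasing.

apply_moves(
  increments=[
    {"grip":255,"xyz":[0,0,0],"rotation":[0,0,0]},
    {"grip":0,"xyz":[0,0,0],"rotation":[0,0,0]},
    {"grip":0,"xyz":[0,0,0],"rotation":[0,0,0]},
    {"grip":0,"xyz":[0,0,0],"rotation":[0,0,0]},
    {"grip":0,"xyz":[0,0,0],"rotation":[0,0,0]},
  ],
)

```text
time: 29.75
ee_pos: [0.446, 0.3718, 0.0309]
eef_rot: [0.722, 0.692, 0.001, 0.0]
ft_force: [-0.0, 0.5, 0.6]
width: 0.0864
```

apply_moves(
  increments=[
    {"grip":0,"xyz":[0,0,-3],"rotation":[0,0,0]},
    {"grip":0,"xyz":[0,0,-25],"rotation":[0,0,0]},
    {"grip":0,"xyz":[0,0,-70],"rotation":[0,0,0]},
    {"grip":0,"xyz":[0,0,-115],"rotation":[0,0,0]},
    {"grip":0,"xyz":[0,0,-130],"rotation":[0,0,0]},
  ],
)

```text
time: 30.38
ee_pos: [0.4463, 0.3729, 0.1652]
eef_rot: [0.722, 0.692, 0.004, 0.001]
ft_force: [0.1, -0.2, -1.0]
width: 0.0868
```

apply_moves(
  increments=[
    {"grip":0,"xyz":[0,0,0],"rotation":[0,0,0]},
    {"grip":0,"xyz":[0,0,0],"rotation":[0,0,0]},
    {"grip":0,"xyz":[0,0,0],"rotation":[0,0,0]},
  ],
)

```text
time: 30.75
ee_pos: [0.4459, 0.3725, 0.1641]
eef_rot: [0.722, 0.692, 0.003, 0.001]
ft_force: [-0.6, -0.4, 0.0]
width: 0.087
```

```bash
python3 -c "
from h import *
go(.446,.3717,.16,87.5)
def f(P,z,x,y,d,lo,hi):
    q=P[(np.hypot(P[...,0]-x,P[...,1]-y)<d)&(z>lo)&(z<hi)]
    return (len(q),np.round(np.median(q[:,2]),4),*[np.round(a,4) for a in rect(q[:,:2])]) if len(q)>8 else None
for n in('scene','wrist','top'):
    c=cam(n,n[0]+'15'); P=cloud(c); z=P[...,2]
    print(n,'blank',f(P,z,.446,.372,.1,.036,.05)); print('  cradle',f(P,z,.446,.372,.12,.004,.03))
    if n!='wrist':
        print('  pins',f(P,z,.442,-.375,.06,.027,.037),'coaster',f(P,z,.442,-.375,.05,.004,.015)); print('  tmpl',f(P,z,.533,.017,.08,.0235,.034),'slab',f(P,z,.533,.017,.08,.010,.0215)); print('  board',f(P,z,.616,-.256,.085,.031,.045)); print('  cal',f(P,z,.69,.01,.12,.005,.02),'clamp',f(P,z,.828,-.034,.12,.05,.09))
"
```

```text
t 30.75 pos [0.4459 0.3725 0.1641] yaw 87.5 width 0.0870 F [-0.6 -0.4  0. ] q [ 0.01  0.46 -1.    1.63  0.4   1.27  0.47]
  shift [-0.8  0.1  4.1] rot [ 0.3 -0.2  0. ]
scene blank (876, np.float64(0.041), array([0.4478, 0.371 ]), array([0.0672, 0.1228], dtype=float32), np.float32(-2.1123))
  cradle (809, np.float64(0.013), array([0.4379, 0.3718]), array([0.0934, 0.197 ], dtype=float32), np.float32(-2.766))
  pins (101, np.float64(0.0312), array([ 0.4458, -0.3728]), array([0.0248, 0.0415], dtype=float32), np.float32(-87.6784)) coaster (378, np.float64(0.0076), array([ 0.4432, -0.3757]), array([0.0826, 0.0846], dtype=float32), np.float32(57.3402))
  tmpl (412, np.float64(0.0274), array([0.5341, 0.0162]), array([0.0581, 0.0612], dtype=float32), np.float32(9.9643)) slab (690, np.float64(0.0153), array([0.533, 0.016]), array([0.0964, 0.099 ], dtype=float32), np.float32(8.8494))
  board (679, np.float64(0.0375), array([ 0.6189, -0.2554]), array([0.0499, 0.0983], dtype=float32), np.float32(22.5857))
  cal (705, np.float64(0.0106), array([0.6631, 0.0122]), array([0.1846, 0.1964], dtype=float
[... 773 characters left out ...]
np.float64(0.0075), array([ 0.4407, -0.3724]), array([0.0858, 0.0884], dtype=float32), np.float32(1.633))
  tmpl (535, np.float64(0.0278), array([0.5383, 0.0117]), array([0.0642, 0.0747], dtype=float32), np.float32(-80.593)) slab (910, np.float64(0.0159), array([0.533, 0.019]), array([0.096 , 0.0965], dtype=float32), np.float32(9.3944))
  board (793, np.float64(0.0376), array([ 0.6177, -0.2523]), array([0.0515, 0.0963], dtype=float32), np.float32(22.9324))
  cal (814, np.float64(0.0095), array([0.6812, 0.0142]), array([0.2204, 0.2279], dtype=float32), np.float32(-88.6084)) clamp (1236, np.float64(0.0633), array([ 0.8285, -0.004 ]), array([0.1395, 0.1613], dtype=float32), np.float32(35.2107))
```

View pics/w15.png

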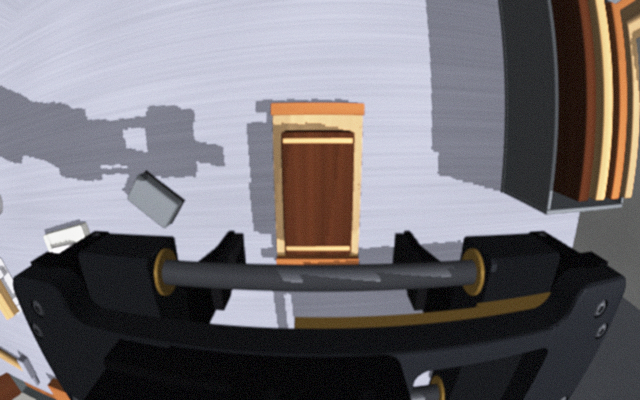

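View pics/s15.png

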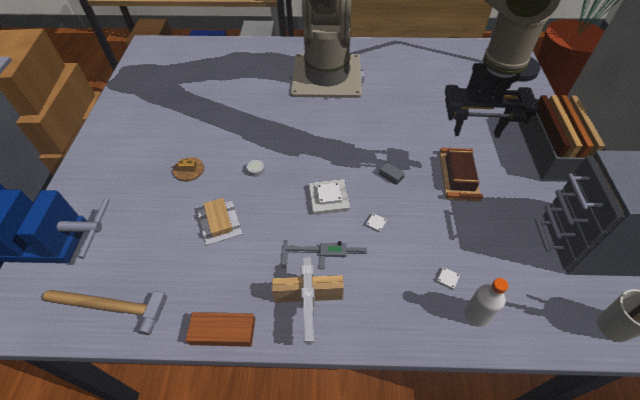

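All four parts sit on their places: pins at (187,164), template at (329,193), board at (218,217) and blank at (461,168). The caliper (325,250) and clamp (307,290) look the same as at the start. Handing in.

```bash
python3 -c "
from bench import r
print(r.close_job())"
```

```text
the job is handed in; nothing more can be done
None
```

I took the kit apart from the top down and laid all four parts on their places in the required order. I handed the job in at about 31 s of the 109 s allowed. No verdict was reported.

**Last checks, before handing in:**

| Part | Place | Height of top | Centre offset | Angle |
|---|---|---|---|---|
| Brass pin block | coaster | about 32 mm (due 32) | about 1–5 mm | upright, pins up |
| Template | slab | about 28 mm (due 28) | about 1–2 mm | within about 1° |
| Birch board | rack | about 38 mm (due 38) | about 1–4 mm | within about 1° |
| Walnut blank | cradle | about 42 mm (due 42) | about 1–2 mm | within about 1° |

- **Release:** the gripper was fully open and about 16 cm above the bench, touching nothing.
- **Bystanders:** the caliper and clamp look unmoved in the pictures. My last numeric fits for them took in neighbouring objects, so they confirm nothing.

**Where the readings disagreed:**
- The cameras differed from one another by 2–4 mm in y, and by up to about 5–6 mm for the pin block. I averaged them or went by the close wrist view.
- Some top-camera fits in the last check were wrong: the template's fit had the wrong size, the blank's was cut short, and the cradle's outline failed. The scene and wrist views agree on all three. The last wrist picture shows only the blank and cradle, so the template's wrist reading dates from just after it was placed.

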